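# Roll the side-fill mill until its port faces up and wedge it

## Robot

A 6-joint arm with a two-finger parallel gripper is mounted at the origin on the work surface. World frame = base frame: x ahead of the robot, y to its left, z up, the work surface at z = 0. Lengths are in m, angles in rad, forces in N, time in s.
With the tool pointing down it reaches from about 0.325 to 0.925 m from the base axis. Payload 3.1 kg.
Tool frame: the origin (TCP) lies midway between the tips of the shut fingers; the grasp point (between the pads) lies 19 mm behind it; z points along the fingers, y is the line along which they close (so a half turn about z gives the same grasp; the last joint's range is limited). The gripper opens to 85 mm and grips with 20 to 120 N. Pads are 22 mm wide; open, the fingers measure 114 mm over their backs; the gripper's body (76 mm by 85 mm) begins 54 mm behind the grasp point. The pads swing forward as they close: fully open they stand 13 mm farther back than shut.
Start: joints at [-1.299, 0.217, 1.613, -0, 1.311, -0.112], TCP at [0.234, -0.58, 0.231] pointing down, gripper open.
Joint ranges: [-2.75, 2.75], [-0.78, 2.1], [0.31, 2.55], [-1.13, 4.27], [0.13, 2.63], [-2.58, 2.58]. Speed limits (rad/s): [2.79, 2.79, 3.14, 3.14, 3.14, 3.14].

## Interface

Orientations are given as a unit quaternion [x, y, z, w].
In Python, from rig import env gives the robot as it stands. The module is installed in compiled form; this text tells all that it offers.
- The arm moves only by the tool move_arm, never from a script. Its argument "plan" is a list of rows, each an object of numbers: "x", "y", "z": the shift along the tool's x, y, z scaled (see below); "spin": the turn about the tool's z scaled (see below); "hand": the opening, from -1 (shut) to 1 (fully open). A call has 1 to 12 rows; each row is the pose to reach, as a shift and turn from the pose commanded when the call began, along the tool's axes at that moment, turning the shorter way round; what a row does not reach only later rows make up. The controller multiplies each number of a shift by 0.3 m and each number of a turn by 180 degrees. A row lasts 1/8 s, in which the tool goes at most 62.5 mm and 10.7 degrees, less where a joint would pass 70% of its speed; a pose out of reach is approached as far as the arm can. A call with a number of a shift or a turn outside -1 to 1 is refused whole. A call with a gripper value outside its range is refused whole. The fingers move at their own pace and stop on an object; "grip_force" is the grip in N (left out, the last holds). Time passes only in rows, so rows that repeat a pose let the fingers close. It gives the time, the measured TCP pose, the force, the opening and the grip force at its end, in the units of the state.
- env.sense(): the state, without advancing time (a new reading comes with each control period).
- env.camera(name): name is "scene" or "top" or "wrist"; returns (picture, depth): 480x640x3 uint8, blue, green, red; 480x640 float32, m along the optical axis (not along the pixel's ray), 0 where there is no reading.
- env.camera_info(name): a dict with "intrinsics" (3x3 intrinsics, pixels), "R" (3x3) and "t" (3): a world point X has camera coordinates R X + t. Camera axes: x right, y down, z forward; pixel columns grow to the right and rows downward; lengths in m; the calibration is good to about 2 mm. A picture is of the moment at which its call begins: read the wrist's pose just before it. camera_info takes no time and is no camera call; for the wrist camera it gives the pose at the moment of the call.
- env.finish_job(): hands the job in; it is judged then, once.
The state is a dict: "time": time; "qpos": joint angles; "joint_velocities": joint speeds; "tau": joint torques, N m; "tcp_pos": TCP position; "ee_rot": TCP orientation; "ft_force": force on the tool from outside, world axes, zero at the start; "torque": the same for the moment, N m; "opening": finger opening in m; "finger_force": force on a finger pad.
Only numpy, scipy, OpenCV 4.12 (cv2) and the standard library are available. Lean on these libraries where they do the work, as an engineer would, in place of code of your own. Each camera call takes 0.05 s, during which the arm holds its last target. There are 200 camera calls.

## Task

The brass mill is lying on the filling mat with its side filling port turned away. Without lifting it, roll it along the mat until the port faces straight up, then slide the two wooden wedges in, one from each side, ramp towards the barrel and snug against it, so that it stays port-up for refilling. Leave the porcelain cap, ring nut, funnel and canister where they are.

Things in the scene. Friction and masses are not known exactly. Their poses are not given: they have to be found in the camera images.
- mill: Loose brass mill lying on the mat, 0.26-0.5 kg: smooth barrel 52 mm in diameter, 100 mm long; a white knob 28 mm wide sticks out 26 mm at the end nearer the robot. Black oblong port in its side; on the far side a thin dark line along it. Polished: pushed at mid-height it rolls, 26 mm a radian. Origin: barrel's middle, on the axis. z: along the axis to the knob; x: out through the port.
- mill_mid (a point): Middle of the mill's barrel, on its axis (same point as the mill's origin); 29 mm above the counter while the mill lies on the mat.
- mill_port (a point): Middle of the filling port (black oblong 42 x 14 mm with a steel rim) at the barrel's surface, 26 mm from the axis and 4 mm off the barrel's middle, away from the knob.
- mat: Fixed black rubber filling mat, 240 x 540 mm and 3 mm thick, a thin steel strip along each long edge. Origin: centre of its underside. Own y axis: along its length, the way the mill rolls (the mill lies across it); x across, away from the robot; z up.
- wedge_left: Loose pale wooden wedge at the mat's left (+y) end: 50 mm wide (own x), 44 long (own y), 34 high, 90 g. Origin: centre of its underside. Thin toe at own y = -22 mm, towards the mill; 45 degree ramp from it up to a flat top 10 mm long; upright flat back at own y = +22 mm. When the ramp touches the lying mill squarely, the mill's axis is 33 mm from the wedge's origin, along own -y.
- wedge_right: The same wedge at the mat's right (-y) end, turned round: toe at own y = +22 mm towards the mill, upright back at own y = -22 mm. When the ramp touches the lying mill squarely, the mill's axis is 33 mm from the wedge's origin, along own +y.
- cap: Bystander: loose white porcelain knob cap, 34 mm wide, 35 mm high, standing on the mat's far edge. Origin under its centre.
- nut: Bystander: loose brass ring nut, 24 mm wide, 12 mm high, on the mat's far edge. Origin under its centre.
- funnel: Bystander: loose glass funnel standing mouth down, 90 mm wide, 75 mm high, left of the mat. Origin under its centre.
- canister: Bystander: loose tin spice canister, 75 mm wide, 80 mm high, right of the mat. Origin under its centre.

How it is judged:
By the outcome, as a careful person would: the job done as asked, in the order asked, and still so for the second after the job is handed in, with the robot touching nothing.
It also fails if it takes over 67 s, if anything falls off the work surface, if the arm or the gripper's body presses on something with over 40 N, if the wrist force passes 120 N, or if a joint passes its speed limit or range.

## Working session

There is one attempt and no reset: what is moved stays moved. The work goes in short steps, Python scripts to look and compute and a tool call to move; the robot and the scene stay as the last step left them, time stands still between calls to the robot, and variables do not carry over. Pictures are saved under pics/ and viewed, at most 10 in all, crops included, and the job is handed in when it is done.

Besides the shell and the picture viewer there is one more tool, called after "Emit:" as name(argument=value, ...), one argument or row to a line, values as JSON. move_arm: Moves the arm, as the interface text tells. Its arguments: {"type":"object","properties":{"plan":{"type":"array","items":{"type":"object","properties":{"x":{"type":"number","minimum":-1,"maximum":1},"y":{"type":"number","minimum":-1,"maximum":1},"z":{"type":"number","minimum":-1,"maximum":1},"spin":{"type":"number","minimum":-1,"maximum":1},"hand":{"type":"number"}}}},"grip_force":{"type":"number"}},"required":["plan"]}

```bash
mkdir -p pics; ls; python3 - <<'E'
from rig import env
import cv2,numpy as np
s=env.sense();print(s['time'],s['tcp_pos'],s['ee_rot'],s['opening'])
for n in('scene','top'):
    p,d=env.camera(n);np.savez(f'{n}0.npz',p=p,d=d);cv2.imwrite(f'pics/{n}0.png',p)
    i=env.camera_info(n);print(n,i)
E
```

```text
pics
0.0 [ 0.23381272 -0.57874115  0.22995615] [ 9.81645988e-01  1.90708420e-01 -1.01671648e-04 -1.20095130e-03] 0.0855916107174045
scene {'intrinsics': array([[461.98110213,   0.        , 326.17719011],
       [  0.        , 461.98110213, 244.54895027],
       [  0.        ,   0.        ,   1.        ]]), 'R': array([[-0.11707299,  0.99311571,  0.00388576],
       [ 0.58927501,  0.07261481, -0.80466269],
       [-0.79940533, -0.09191449, -0.5937195 ]]), 't': array([ 0.05895008, -0.3082029 ,  1.52126993])}
top {'intrinsics': array([[464.25841969,   0.        , 316.08702557],
       [  0.        , 464.25841969, 247.99043758],
       [  0.        ,   0.        ,   1.        ]]), 'R': array([[-0.01031358, -0.99982109, -0.01585621],
       [-0.98437739,  0.01293905, -0.1755954 ],
       [ 0.17576915,  0.01379748, -0.98433472]]), 't': array([0.02387955, 0.63076696, 1.04255093])}
```

View pics/top0.png

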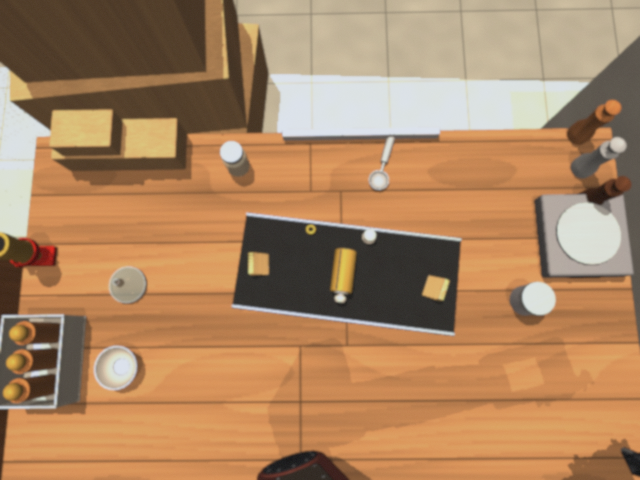

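View pics/scene0.png

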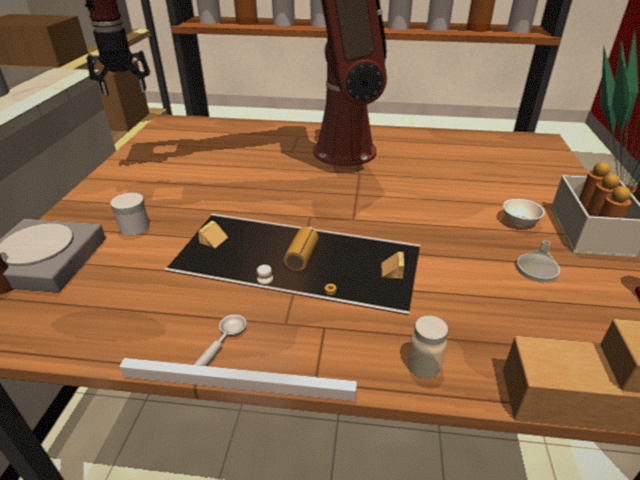

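Both views show the mill (top 343,272; knob 340,297), the left wedge (258,264), the right wedge (436,288), the cap (369,236) and the nut (311,230). I'll enlarge the mill and fit the mat, the mill and the wedges.

```bash
cat > h.py <<'E'
from rig import env
import cv2,numpy as np
def ray(i,px):
    K,R,t=i['intrinsics'],i['R'],i['t']
    px=np.atleast_2d(np.asarray(px,float))
    d=np.c_[(px-K[:2,2])/[K[0,0],K[1,1]],np.ones(len(px))]@R
    return -R.T@t,d
def onplane(i,px,z):
    c,d=ray(i,px); return c+d*((z-c[2])/d[:,2])[:,None]
def cross(i,a,j,b):
    c,d=ray(i,a);e,f=ray(j,b);d,f=d[0],f[0]
    u=np.linalg.lstsq(np.c_[d,-f],e-c,rcond=None)[0]
    return (c+d*u[0]+e+f*u[1])/2, np.linalg.norm(c+d*u[0]-e-f*u[1])
def proj(i,X):
    q=np.atleast_2d(X)@i['R'].T+i['t'];q=q@i['intrinsics'].T;return q[:,:2]/q[:,2:]
E
python3 - <<'E'
from h import *
T=np.load('top0.npz');S=np.load('scene0.npz');t=T['p'];s=S['p']
a=cv2.resize(t[235:315,235:455],None,fx=3.5,fy=3.5,interpolation=cv2.INTER_CUBIC)
b=cv2.resize(s[212:300,190:410],None,fx=3.5,fy=3.5,interpolation=cv2.INTER_CUBIC)
cv2.imwrite('pics/z0.png',np.vstack([a,b]))
it=env.camera_info('top');i2=env.camera_info('scene')
for n,p,i in(('top',t,it),('scene',s,i2)):
    g=p.max(2)<60
    g=cv2.morphologyEx(g.astype(np.uint8),cv2.MORPH_CLOSE,np.ones((5,5)))
    cs=cv2.findContours(g,0,2)[0]
    for c in cs:
        if 10000<cv2.contourArea(c)<40000:
            ap=cv2.approxPolyDP(cv2.convexHull(c),6,True)[:,0]
            P=onplane(i,ap,.003);print(n,ap.tolist(),P.round(4).tolist())
            m=np.zeros(g.shape,np.uint8);cv2.fillConvexPoly(m,cv2.convexHull(c),1)
            hsv=cv2.cvtColor(p,cv2.COLOR_BGR2HSV)
            k=((p.max(2)>90)&(m>0)).astype(np.uint8)
            nn,l,st,ce=cv2.connectedComponentsWithStats(k)
            for q in range(1,nn):
                if st[q,4]>40:
                    ys,xs=np.where(l==q);print('  ',st[q].tolist(),ce[q].round(1),onplane(i,ce[q],.02).round(3)[0],p[l==q].mean(0).round())
E
```

```text
top [[248, 218], [458, 243], [452, 329], [235, 302]] [[0.7194, 0.1878, 0.003], [0.6484, -0.3341, 0.003], [0.439, -0.3064, 0.003], [0.5093, 0.2163, 0.003]]
   [305, 224, 12, 11, 100] [310.2 229. ] [0.685 0.031 0.02 ] [ 64. 130. 150.]
   [361, 231, 16, 13, 169] [368.5 236.8] [ 0.664 -0.112  0.02 ] [172. 179. 179.]
   [330, 247, 27, 56, 1099] [342.6 272.9] [ 0.575 -0.047  0.02 ] [ 80. 150. 184.]
   [247, 251, 23, 25, 529] [257.9 263.4] [0.601 0.159 0.02 ] [ 96. 150. 184.]
   [421, 275, 29, 26, 559] [435.5 287.3] [ 0.538 -0.268  0.02 ] [104. 164. 196.]
```

View pics/z0.png

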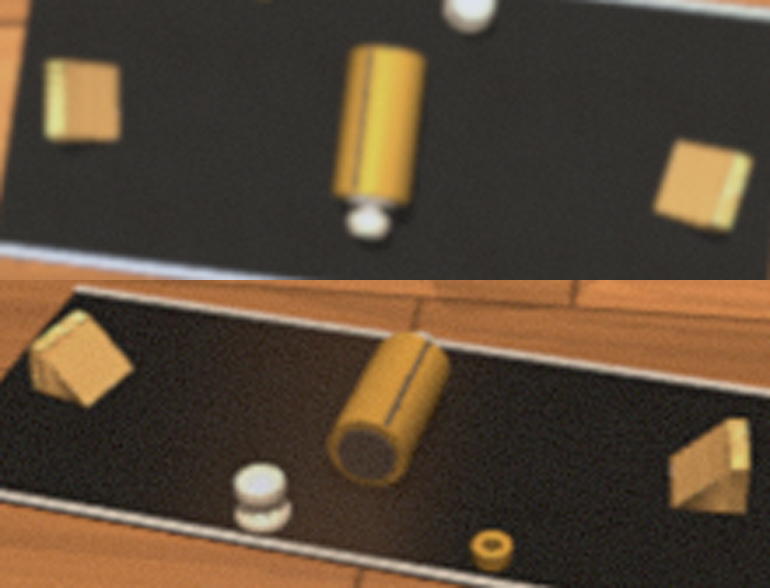

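The line opposite the port shows on top of the barrel, slightly to the +y side. The port is therefore underneath and the mill has to roll about 180° − a towards +y. I'll check heights from two views, find where the wrist camera sits, and plan the approach.

```bash
cat >> h.py <<'E'
def tool():
    from scipy.spatial.transform import Rotation as Ro
    s=env.sense();return s,np.array(s['tcp_pos']),Ro.from_quat(s['ee_rot']).as_matrix()
def go(target,a=None):
    "numbers for move_arm: shift/0.3 along tool axes, spin/pi; a = heading of tool x"
    s,p,R=tool(); d=R.T@(np.array(target)-p)/.3
    h=np.arctan2(R[1,0],R[0,0]); sp=0 if a is None else -(((a-h)+np.pi)%(2*np.pi)-np.pi)/np.pi
    print('GO from',p.round(4),'a',round(h,4),'-> xyz',d.round(4),'spin',round(sp,4)); return d,sp
E
python3 - <<'E'
from h import *
T=np.load('top0.npz')['p'];S=np.load('scene0.npz')['p'];it=env.camera_info('top');i2=env.camera_info('scene')
mat=np.array([[0.7194,0.1878,.003],[0.6484,-0.3341,.003],[0.439,-0.3064,.003],[0.5093,0.2163,.003]])
m=np.zeros((480,640),np.uint8);cv2.fillConvexPoly(m,proj(i2,mat).astype(np.int32),1)
k=((S.max(2)>105)&(m>0)).astype(np.uint8)
n,l,st,ce=cv2.connectedComponentsWithStats(k)
for q in range(1,n):
    if st[q,4]>30:print(st[q].tolist(),ce[q].round(1),S[l==q].mean(0).round())
# two-view heights, by hand-picked matching features from the zooms (3.5x)
tp=lambda x,y:(235+x/3.5,235+y/3.5); sp=lambda x,y:(190+x/3.5,212+(y-280)/3.5)
F={'line far':((370,50),(387,425)),'line near':((358,190),(430,337)),
 'wR top-back near':((727,230),(35,350)),'wR top-back far':None,
 'wR topback rob':((727,229),(80,312)),'wR back far':((750,155),(32,352)),'wR toe far':((680,140),(88,406)),'wR toe near':((656,212),(132,366)),
 'wL toe far':((119,65),(671,510)),'wL back top far':((47,60),(748,470)),'wL back top near':((46,138),(745,420))}
for n,v in F.items():
    if v: X,e=cross(it,tp(*v[0]),i2,sp(*v[1]));print(n,X.round(4),round(e,4))
w=env.camera_info('wrist');s,p,R=tool()
print('wrist in tool',(R.T@(-w['R'].T@w['t']-p)).round(3),(R.T@w['R'].T).round(2).tolist(),w['intrinsics'][0])
go([.50,-.05,.25],-.133)
E
```

```text
[198, 221, 30, 27, 525] [211.7 234.5] [ 88. 150. 194.]
[284, 228, 37, 41, 668] [302.2 244.1] [ 54. 118. 165.]
[381, 252, 23, 26, 464] [393.5 265.6] [ 74. 127. 168.]
[257, 264, 16, 19, 243] [264.3 273.3] [149. 169. 179.]
[325, 283, 12, 12, 98] [330.3 288.1] [ 48. 115. 159.]
line far [ 0.6282 -0.0414  0.0496] 0.001
line near [ 0.5329 -0.0299  0.0513] 0.0043
wR top-back near [ 5.100e-01 -3.008e-01 -1.000e-04] 0.0237
wR topback rob [ 0.5052 -0.2791  0.0328] 0.0031
wR back far [ 0.5549 -0.2971  0.032 ] 0.0045
wR toe far [ 0.5695 -0.2577  0.001 ] 0.0037
wR toe near [ 5.198e-01 -2.403e-01  2.000e-04] 0.0004
wL toe far [ 6.285e-01  1.356e-01 -4.000e-04] 0.002
wL back top far [0.6268 0.1804 0.0348] 0.0003
wL back top near [0.573  0.1802 0.0323] 0.0007
wrist in tool [ 0.07   0.    -0.144] [[0.0, -0.96, -0.28], [1.0, 0.0, 0.0], [-0.0, -0.28, 0.96]] [344.34097076   0.         321.44725884]
GO from [ 0.2338 -0.5788  0.2301] a 0.3838 -> xyz [ 1.4827 -1.3024 -0.0632] spin 0.1645
```

Emit:
move_arm(
  plan=[
    {"x": 0.9, "y": -0.59, "z": -0.06},
    {"x": 0.9, "y": -0.59, "z": -0.06},
    {"x": 0.9, "y": -0.59, "z": -0.06},
    {"x": 0.9, "y": -0.59, "z": -0.06},
    {"x": 0.9, "y": -0.59, "z": -0.06},
    {"x": 0.9, "y": -0.59, "z": -0.06},
  ],
)

```text
validation failed for argument at $.pl...
```

Emit:
move_arm(
  plan=[
    {"x": 0.9, "y": -0.59, "z": 0, "spin": 0.165},
    {"x": 0.9, "y": -0.59, "z": 0, "spin": 0.165},
    {"x": 0.9, "y": -0.59, "z": 0, "spin": 0.165},
    {"x": 0.9, "y": -0.59, "z": 0, "spin": 0.165},
    {"x": 0.9, "y": -0.59, "z": 0, "spin": 0.165},
    {"x": 0.9, "y": -0.59, "z": 0, "spin": 0.165},
    {"x": 0.9, "y": -0.59, "z": 0, "spin": 0.165},
    {"x": 0.9, "y": -0.59, "z": 0, "spin": 0.165},
    {"x": 0.9, "y": -0.59, "z": 0, "spin": 0.165},
  ],
)

```text
validation failed for argument at $.pl...
```

```bash
python3 - <<'E'
from h import *
s,p,R=tool();print(s['time'],p,np.linalg.norm(s['ft_force']))
i=env.camera_info('wrist');P,d=env.camera('wrist');np.savez('w1.npz',p=P,d=d,**i);cv2.imwrite('pics/w1.png',P)
E
```

```text
0.1 [ 0.23384488 -0.57880068  0.23007277] 0.686110498203245
```

View pics/w1.png

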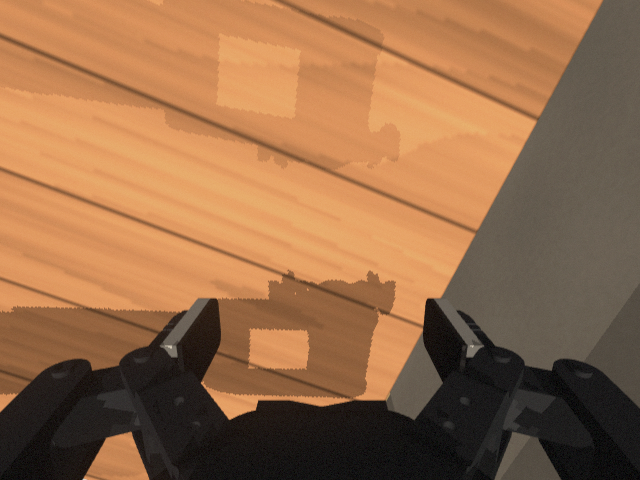

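The wrist picture shows only bare table, with the open fingers at the bottom (about 210,320 and 430,320). Both moves were rejected by validation, so I'll resend them with every field filled in.

Emit:
move_arm(
  plan=[
    {"x": 0.9, "y": -0.59, "z": -0.06, "spin": 0, "hand": 1},
    {"x": 0.9, "y": -0.59, "z": -0.06, "spin": 0, "hand": 1},
    {"x": 0.9, "y": -0.59, "z": -0.06, "spin": 0, "hand": 1},
    {"x": 0.9, "y": -0.59, "z": -0.06, "spin": 0, "hand": 1},
    {"x": 0.9, "y": -0.59, "z": -0.06, "spin": 0, "hand": 1},
    {"x": 0.9, "y": -0.59, "z": -0.06, "spin": 0, "hand": 1},
  ],
  grip_force=30,
)

```text
time: 0.9
tcp_pos: [0.4197, -0.3112, 0.2493]
ee_rot: [0.981, 0.193, 0.0, -0.0]
ft_force: [0.5, 0.6, -0.4]
opening: 0.0856
finger_force: 0.0
```

Emit:
move_arm(
  plan=[
    {"x": 0.9, "y": -0.59, "z": 0, "spin": 0.165, "hand": 1},
    {"x": 0.9, "y": -0.59, "z": 0, "spin": 0.165, "hand": 1},
    {"x": 0.9, "y": -0.59, "z": 0, "spin": 0.165, "hand": 1},
    {"x": 0.9, "y": -0.59, "z": 0, "spin": 0.165, "hand": 1},
    {"x": 0.9, "y": -0.59, "z": 0, "spin": 0.165, "hand": 1},
    {"x": 0.9, "y": -0.59, "z": 0, "spin": 0.165, "hand": 1},
    {"x": 0.9, "y": -0.59, "z": 0, "spin": 0.165, "hand": 1},
  ],
)

```text
time: 1.78
tcp_pos: [0.6028, -0.0483, 0.2486]
ee_rot: [0.998, -0.066, -0.0, 0.0]
ft_force: [-0.5, -0.6, 0.8]
opening: 0.0852
finger_force: 0.0
```

```bash
python3 - <<'E'
from h import *
s,p,R=tool();print(s['time'],p,np.linalg.norm(s['ft_force']))
i=env.camera_info('wrist');P,d=env.camera('wrist');np.savez('w2.npz',p=P,d=d,**i);cv2.imwrite('pics/w2.png',P)
E
```

```text
1.775 [ 0.60280977 -0.04830093  0.24860032] 1.1240302473426649
```

View pics/w2.png

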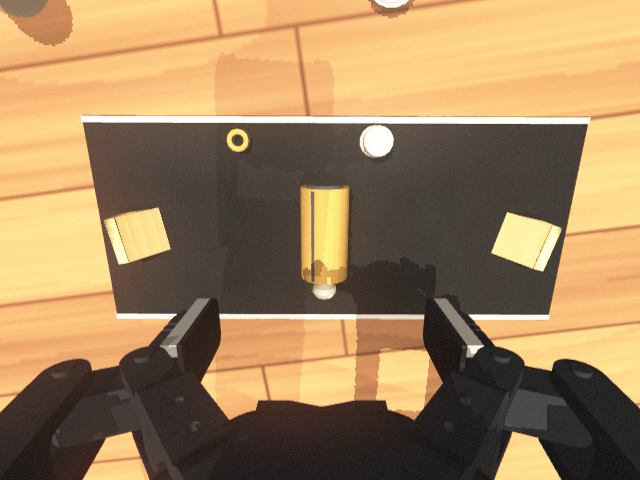

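The wrist view shows the barrel spanning columns 301–349 with its dark line at about column 312. The knob is at (324,291), the left wedge at (138,236), the right wedge at (527,242), the cap at (376,141) and the nut at (237,140). I'll measure from this.

```bash
cat >> h.py <<'E'
def meas(i,P,rows=None,verbose=True):
    "mill axis, dark feature angle (from up, + towards +u), wedges"
    h=cv2.cvtColor(P,cv2.COLOR_BGR2HSV)
    lo=onplane(i,[[0,0]],0)
    br=((h[...,2]>85)&(h[...,1]>60)).astype(np.uint8)
    g=cv2.morphologyEx(br,cv2.MORPH_CLOSE,np.ones((25,25),np.uint8)) if False else br
    n,l,st,ce=cv2.connectedComponentsWithStats(g)
    return h,br,l,st,ce
def circ(i,ax,pts):
    "pts: pixels; returns camera pos and ray angles in plane normal to ax (unit horizontal): e=across(+left), z"
    e=np.array([-ax[1],ax[0],0]); c,d=ray(i,pts); return c@e,c[2],np.arctan2(d@e,-d[:,2])
def millpose(i,L,Rr,F,ax,r=.026):
    "L,Rr silhouettes, F feature pixel on one row -> axis e, z, feature angle deg (+ to left)"
    ce,cz,a=circ(i,ax,[L,Rr,F]); mid=(a[0]+a[1])/2; D=r/np.sin(abs(a[0]-a[1])/2)
    e0,z0=ce+D*np.sin(mid),cz-D*np.cos(mid)
    b=a[2]-mid                      # ray offset; surface point: D sin b = r sin(q)
    q=np.arcsin(np.clip(D*np.sin(b)/r,-1,1)); # angle of normal to ray
    return e0,z0,np.degrees(q-a[2])*1.0
E
python3 - <<'E'
from h import *
w=np.load('w2.npz');P=w['p'];i=w
h,br,l,st,ce=meas(i,P)
for q in range(1,len(st)):
    if st[q,4]>150 and 115<ce[q][1]<320: print(q,st[q].tolist(),ce[q].round(1))
# mat strips
g=P.min(2)
wh=lambda y0,y1,x0,x1:np.array([[x,y0+np.argmax(g[y0:y1,x])] for x in range(x0,x1,5)])
for y0,y1,x0,x1,name in((112,130,100,570,'far'),(310,322,125,200,'near')):
    q=wh(y0,y1,x0,x1);X=onplane(i,q,.003);f=np.polyfit(X[:,1],X[:,0],1);print(name,f,'heading y', np.arctan(f[0]))
for y in range(195,275,12):
    row=P[y,290:360].astype(int); v=row.max(1)
    print(y,''.join('%4d'%k for k in v[6:64]))
# wedge hulls
for q in range(1,len(st)):
    if st[q,4]>1200 and 180<ce[q][1]<300 and (ce[q][0]<200 or ce[q][0]>450):
        c=cv2.findContours((l==q).astype(np.uint8),0,2)[0][0]
        ap=cv2.approxPolyDP(cv2.convexHull(c),4,True)[:,0];print('wedge',ap.tolist())
        print(' z.003',onplane(i,ap,.003).round(4).tolist());print(' z.037',onplane(i,ap,.037).round(4).tolist())
E
```

```text
1 [0, 0, 640, 413, 138615] [293.8 145.1]
174 [300, 184, 50, 120, 4621] [324.3 235.8]
205 [491, 212, 72, 60, 2433] [523.1 239.4]
far [0.13732187 0.70573617] heading y 0.13646833587888113
near [0.14871982 0.4677216 ] heading y 0.1476377065925421
195   78  76  77  79 125 194 214 227 237 234 238 242 243 246 245 128 124 124 233 252 251 252 253 253 253 253 254 253 253 253 252 253 253 254 254 254 254 254 254 254 254 254 254 253 251 250 247 243 241 237 225 199 174  82  66  65  66  83
207   70  72  74  76 123 190 218 217 227 236 239 242 244 246 246 160 124 138 235 253 251 252 253 253 253 253 254 253 253 253 253 253 253 254 254 254 254 254 254 254 254 254 254 253 250 249 246 242 240 231 219 191 169  72  68  68  82  79
219   73  72  73  75 105 182 205 217 228 237 241 242 246 248 248 161 124 136 235 253 252 253 253 253 253 254 254 253 253 253 254 254 254 254 254 254 254 254 254 254 254 254 253 251 250 247 244 240 236 226 205 176 135  67  67  72  80  83
231   72  73  75  72  92 175 208 221 231 237 243 243 246 248 248 163 124 136 237 253 252 253 253 253 253 253 254 253 253 253 254 254 254 254 254 
[... 378 characters left out ...]
244 246 249 249 204 123 137 238 253 252 253 253 253 253 253 253 254 254 254 254 254 254 254 254 254 254 254 254 254 254 253 251 246 245 240 235 232 221 198 168 142  68  66  67  85  85  81
267   74  73  73  75  83 137 206 222 230 206 215 219 246 249 249 122  84  89 153 181 176 181 181 184 183 213 216 227 230 229 230 254 254 254 254 254 254 254 254 253 253 252 250 244 190 186 182 179 189 171 148 101  66  67  63  63  67  64
wedge [[506, 212], [562, 228], [543, 271], [491, 253]]
 z.003 [[0.569, -0.258, 0.003], [0.5414, -0.3229, 0.003], [0.4902, -0.3033, 0.003], [0.5214, -0.2411, 0.003]]
 z.037 [[0.578, -0.2406, 0.037], [0.5528, -0.2997, 0.037], [0.5061, -0.2819, 0.037], [0.5346, -0.2251, 0.037]]
```

```bash
python3 - <<'E'
from h import *
i=np.load('w2.npz');P=i['p']
th=-.140
# axis direction from silhouette centre line at two rows
rows={195:(300.2,348.7,312.2),231:(300.4,347.7,312.0),255:(300.7,347.0,312.1)}
A=[onplane(i,[[(r[0]+r[1])/2,y]],.033)[0] for y,r in rows.items()]
d=A[0]-A[-1];print('axis heading',np.arctan2(d[1],d[0]),np.round(A,4).tolist())
for ang in(th,np.arctan2(d[1],d[0])):
  ax=np.array([np.cos(ang),np.sin(ang),0])
  for y,r in rows.items():print(y,np.round(millpose(i,(r[0],y),(r[1],y),(r[2],y),ax),4))
  e=np.array([-ax[1],ax[0],0])
# ends of barrel
print('far end',onplane(i,[[325,186]],.029),'near',onplane(i,[[325,281]],.029), 'centre nominal')
roi=P[200:275,95:180].astype(int)
sat=cv2.cvtColor(P,cv2.COLOR_BGR2HSV)
for y in range(206,270,6):print(y,' '.join('%d'%k for k in P[y,98:176:3].max(1)))
cv2.imwrite('pics/zz.png',cv2.resize(P[195:275,90:185],None,fx=6,fy=6,interpolation=cv2.INTER_CUBIC))
E
```

```text
axis heading -0.13930597273423193 [[0.6201, -0.0544, 0.033], [0.5817, -0.049, 0.033], [0.5548, -0.0452, 0.033]]
195 [3.26000e-02 2.25000e-02 2.89016e+01]
231 [3.26000e-02 2.41000e-02 2.91634e+01]
255 [3.2600e-02 2.3600e-02 2.9053e+01]
195 [3.22000e-02 2.25000e-02 2.88961e+01]
231 [3.2200e-02 2.4100e-02 2.9154e+01]
255 [3.22000e-02 2.36000e-02 2.90407e+01]
far end [[ 0.62878321 -0.05612651  0.029     ]] near [[ 0.52255926 -0.04236035  0.029     ]] centre nominal
206 104 103 104 103 103 97 96 97 93 91 89 91 92 87 88 91 90 84 81 86 88 83 83 77 79 79
212 254 106 105 104 105 106 102 99 93 117 193 221 230 236 247 252 252 253 251 253 252 85 83 81 77 80
218 255 107 107 157 219 247 249 251 252 252 250 253 253 253 252 252 253 253 253 252 253 248 84 87 78 80
224 254 134 114 236 253 254 144 249 251 253 251 252 253 253 253 252 253 253 254 252 253 253 85 81 81 81
230 254 254 114 216 246 253 254 250 251 251 253 251 253 253 254 252 252 253 253 254 252 253 252 85 84 85
236 254 254 112 110 248 253 254 254 250 252 252 253 251 253 253 254 252 253 253 254 253 253 253 78 83 83
242 254 254 183 107 117 254 255 255 176 250 251 253 252 252 253 254 253 253 253 253 254 252 253 252 87 84
248 254 255 254 109 109 213 254 254 255 250 252 252 254 251 253 253 254 253 253 253 253 254 252 253 193 83
254 254 254 254 109 111 107 255 255 255 254 251 252 253 253 252 253 254 254 236 137 71 78 86 82 84 82
260 255 254 254 202 108 110 116 255 254 254 180 251 235 153 92 80 80 89 93 91 88 87 81 81 83 82
266 254 254 254 254 108 106 105 103 104 101 101 99 95 96 92 91 92 93 88 88 90 88 88 84 82 78
```

View pics/zz.png

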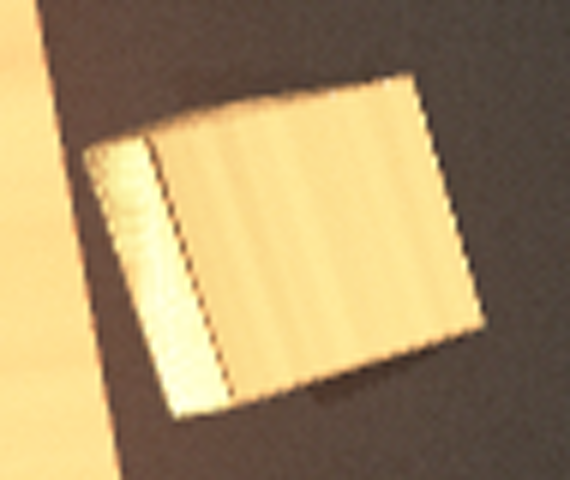

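The left-wedge crop gives toe corners (158.8,207.5) and (170.7,249), and back-top corners (119.2,264.7) and (103.8,220). The line sits 29° to the +y side, so the mill must roll 151°, or 68.5 mm, towards +y. I'll straddle it with the open fingers.

```bash
python3 - <<'E'
from h import *
i=np.load('w2.npz')
t=onplane(i,[(158.8,207.5),(170.7,249)],.003);b=onplane(i,[(103.8,220),(119.2,264.7)],.037)
print('L toe',t.round(4).tolist(),'back',b.round(4).tolist(),'ctr',(t.mean(0)+b.mean(0))/2)
for v in(t[0]-t[1],b[0]-b[1]):print('len',np.linalg.norm(v),'yaw',np.arctan2(v[1],v[0]))
v=b.mean(0)-t.mean(0);print('yaw2',np.arctan2(v[1],v[0])-np.pi/2,np.linalg.norm(v[:2]))
go([.576,-.0493,.010],-.14)
E
```

```text
L toe [[0.6264, 0.1355, 0.003], [0.5762, 0.1345, 0.003]] back [[0.625, 0.1795, 0.037], [0.5744, 0.178, 0.037]] ctr [0.60052    0.15685534 0.02      ]
len 0.05022246782604404 yaw 0.020237601696180506
len 0.050614329598231374 yaw 0.029585111859111765
yaw2 0.035580469037006957 0.04380396475931872
GO from [ 0.6021 -0.0495  0.2486] a -0.1337 -> xyz [-0.0854  0.0102  0.7955] spin 0.002
```

Emit:
move_arm(
  plan=[
    {"x": -0.085, "y": 0.01, "z": 0.2, "spin": 0.002, "hand": 1},
    {"x": -0.085, "y": 0.01, "z": 0.4, "spin": 0.002, "hand": 1},
    {"x": -0.085, "y": 0.01, "z": 0.6, "spin": 0.002, "hand": 1},
    {"x": -0.085, "y": 0.01, "z": 0.7, "spin": 0.002, "hand": 1},
    {"x": -0.085, "y": 0.01, "z": 0.77, "spin": 0.002, "hand": 1},
    {"x": -0.085, "y": 0.01, "z": 0.795, "spin": 0.002, "hand": 1},
    {"x": -0.085, "y": 0.01, "z": 0.795, "spin": 0.002, "hand": 1},
    {"x": -0.085, "y": 0.01, "z": 0.795, "spin": 0.002, "hand": 0.5},
    {"x": -0.085, "y": 0.01, "z": 0.795, "spin": 0.002, "hand": 0.4},
    {"x": -0.085, "y": 0.01, "z": 0.795, "spin": 0.002, "hand": 0.33},
  ],
)

```text
time: 3.08
tcp_pos: [0.5772, -0.0487, 0.0116]
ee_rot: [0.998, -0.07, 0.001, 0.0]
ft_force: [0.1, 0.2, -0.3]
opening: 0.0568
finger_force: 0.0
```

```bash
python3 - <<'E'
from h import *
s,p,R=tool();print(s['time'],p,s['ft_force'],s['opening'])
i=env.camera_info('wrist');P,d=env.camera('wrist');np.savez('w3.npz',p=P,d=d,**i)
E=[np.sin(.14),np.cos(.14),0];print('tcp e',p@E)
for y in range(230,330,15):print(y,' '.join('%d'%k for k in P[y,240:400:4].max(1)))
E
```

```text
3.075 [ 0.57716876 -0.04867818  0.01163318] [ 0.12388634  0.20208983 -0.26274663] 0.05681307950739505
tcp e 0.03233801319151393
230 42 50 52 151 171 186 195 202 123 91 91 220 220 219 224 223 224 228 227 224 222 224 222 223 223 216 221 216 210 209 209 200 192 178 169 168 147 111 56 58
245 45 46 50 148 169 189 192 200 204 93 94 220 220 219 223 224 223 228 227 224 224 222 225 224 223 217 219 217 209 210 210 200 192 181 167 168 139 97 53 50
260 50 50 53 143 169 187 194 199 209 94 93 148 222 220 224 223 226 230 226 224 224 224 225 220 224 217 222 218 211 211 206 199 188 177 165 159 131 62 48 51
275 50 50 55 97 161 181 192 202 204 95 93 83 224 218 226 224 226 228 227 223 223 223 223 222 223 216 222 214 212 214 206 195 188 179 165 150 125 53 53 48
290 100 104 102 43 158 184 189 199 207 150 97 83 222 219 225 225 225 228 227 223 225 222 224 222 224 219 223 218 209 212 203 187 183 172 165 151 117 28 37 103
305 105 39 33 34 157 177 192 199 206 204 92 95 226 217 225 225 225 228 228 226 222 222 223 222 222 218 220 212 211 213 203 187 180 172 164 146 108 28 31 31
320 26 34 31 39 151 172 190 197 203 205 92 93 223 221 223 224 226 226 227 223 225 222 223 221 222 218 222 213 208 211 200 184 180 165 137 105 87 23 23 31
```

Emit:
move_arm(
  plan=[
    {"x": 0, "y": -0.02, "z": 0, "spin": 0, "hand": 0.33},
    {"x": 0, "y": -0.05, "z": 0, "spin": 0, "hand": 0.33},
    {"x": 0, "y": -0.08, "z": 0, "spin": 0, "hand": 0.33},
    {"x": 0, "y": -0.11, "z": 0, "spin": 0, "hand": 0.33},
    {"x": 0, "y": -0.14, "z": 0, "spin": 0, "hand": 0.33},
    {"x": 0, "y": -0.17, "z": 0, "spin": 0, "hand": 0.33},
    {"x": 0, "y": -0.195, "z": 0, "spin": 0, "hand": 0.33},
    {"x": 0, "y": -0.215, "z": 0, "spin": 0, "hand": 0.33},
    {"x": 0, "y": -0.228, "z": 0, "spin": 0, "hand": 0.33},
    {"x": 0, "y": -0.235, "z": 0, "spin": 0, "hand": 0.33},
    {"x": 0, "y": -0.235, "z": 0, "spin": 0, "hand": 0.33},
  ],
)

```text
time: 4.5
tcp_pos: [0.5864, 0.0211, 0.0108]
ee_rot: [0.998, -0.07, -0.0, 0.0]
ft_force: [-1.7, -0.1, -0.2]
opening: 0.0568
finger_force: 0.0
```

```bash
python3 - <<'E'
from h import *
s,p,R=tool();print(s['time'],p,s['ft_force'],s['opening'])
i=env.camera_info('wrist');P,d=env.camera('wrist');np.savez('w4.npz',p=P,d=d,**i);cv2.imwrite('pics/w4.png',P)
E=[np.sin(.14),np.cos(.14),0];print('tcp e',p@E)
for y in range(200,330,15):print(y,' '.join('%d'%k for k in P[y,240:400:4].max(1)))
E
```

```text
4.5 [0.5864333  0.02114557 0.01078297] [-1.70484494 -0.06555168 -0.18309723] 0.05678897367120509
tcp e 0.10277141436456139
200 59 155 151 132 127 130 129 130 117 112 104 106 110 111 113 111 112 113 112 117 114 111 112 109 107 106 101 97 104 113 124 129 126 124 125 132 157 118 56 53
215 57 73 183 197 216 222 226 231 234 235 238 242 243 245 248 249 249 246 246 246 245 243 240 242 243 243 244 237 237 228 229 223 216 209 196 183 149 70 60 55
230 63 60 181 197 217 223 227 232 235 237 240 242 244 244 248 249 249 247 245 245 245 243 241 241 242 243 243 237 239 226 228 223 209 207 191 180 146 44 57 63
245 61 62 175 193 209 222 226 229 233 236 238 241 243 245 247 249 248 247 245 246 245 243 240 242 243 243 242 236 236 227 227 222 212 204 189 175 136 60 59 59
260 61 63 171 190 208 222 226 230 234 238 239 242 243 245 247 248 248 247 244 245 246 243 240 241 242 242 242 236 234 227 225 221 208 204 187 170 129 62 63 57
275 60 61 85 189 204 220 223 228 232 241 242 244 245 245 246 246 246 246 247 247 244 245 245 240 241 241 240 237 234 226 225 217 207 200 183 162 119 57 62 54
290 118 120 120 187 199 216 222 227 232 241 242 240 71 68 70 70 72 74 68 71 73 68 71 239 239 241 218 235 230 226 223 218 207 199 180 147 74 37 41 120
305 119 43 44 182 196 213 221 226 230 241 241 242 66 71 68 68 68 66 73 67 70 68 65 240 239 241 236 235 228 225 224 213 207 196 177 140 45 37 32 38
320 38 37 38 172 196 211 220 224 228 238 239 241 62 62 62 62 66 62 62 63 62 62 64 238 240 241 235 233 227 222 221 139 138 133 151 110 44 30 30 22
```

View pics/w4.png

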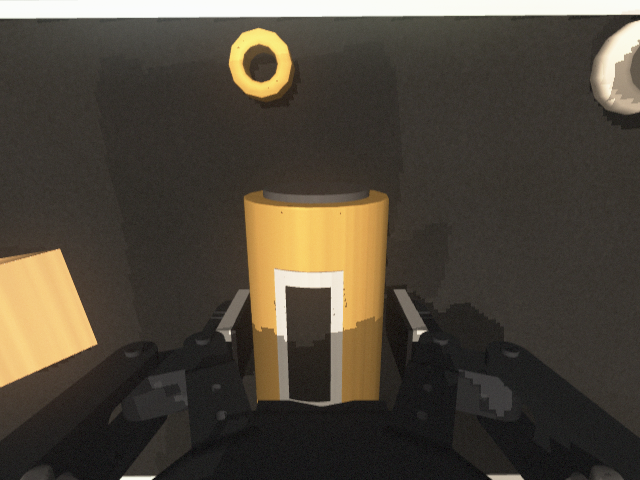

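The port is almost up. At row 300 its black area spans about columns 286–331 on a barrel spanning 250–385, so it sits slightly to the left. I'll compute the angle.

```bash
cat >> h.py <<'E'
def port(i,P,rows,x0,x1,th=-.14):
    "barrel silhouettes and port (black) centre on rows -> (e,z,angle) per row; angle + = towards +y"
    ax=np.array([np.cos(th),np.sin(th),0]);out=[]
    for y in rows:
        b=(P[y,x0:x1].astype(int).max(1)>100)&((P[y,x0:x1,2].astype(int)-P[y,x0:x1,0])>30)
        k=np.where(b)[0]; L,Rr=x0+k[0]-.5,x0+k[-1]+.5
        c=P[y,int(L)+8:int(Rr)-8].max(1)<85; m=np.where(c)[0]; F=int(L)+8+m.mean()
        e,z,a=millpose(i,(L,y),(Rr,y),(F,y),ax); out.append((y,L,Rr,F,len(m),e,z,a))
    return np.round(out,4)
E
python3 - <<'E'
from h import *
i=np.load('w4.npz');print(port(i,i['p'],[292,300,308,316],230,402))
E
```

```text
[[2.9200e+02 2.4850e+02 3.8350e+02 3.0750e+02 4.4000e+01 1.0420e-01
  2.9500e-02 5.0547e+00]
 [3.0000e+02 2.5050e+02 3.8350e+02 3.0750e+02 4.4000e+01 1.0390e-01
  2.8500e-02 5.9961e+00]
 [3.0800e+02 2.5050e+02 3.8250e+02 3.0800e+02 4.3000e+01 1.0410e-01
  2.8500e-02 5.2582e+00]
 [3.1600e+02 2.5150e+02 3.8250e+02 3.0800e+02 4.3000e+01 1.0390e-01
  2.8400e-02 5.7310e+00]]
```

Emit:
move_arm(
  plan=[
    {"x": 0, "y": 0.002, "z": 0, "spin": 0, "hand": 0.28},
    {"x": 0, "y": 0.004, "z": 0, "spin": 0, "hand": 0.28},
    {"x": 0, "y": 0.006, "z": 0, "spin": 0, "hand": 0.28},
    {"x": 0, "y": 0.008, "z": 0, "spin": 0, "hand": 0.28},
    {"x": 0, "y": 0.008, "z": 0, "spin": 0, "hand": 0.28},
  ],
)

```text
time: 5.18
tcp_pos: [0.5861, 0.0187, 0.0108]
ee_rot: [0.998, -0.07, -0.0, 0.0]
ft_force: [-0.4, -0.3, -0.4]
opening: 0.0548
finger_force: 0.0
```

```bash
python3 - <<'E'
from h import *
s,p,R=tool();print(s['time'],p,s['ft_force'],s['opening'],'tcp e',p@[np.sin(.14),np.cos(.14),0])
i=env.camera_info('wrist');P,d=env.camera('wrist');print(port(i,P,[292,300,308,316],230,402))
E
```

```text
5.175 [0.58607299 0.01871845 0.01077487] [-0.38891197 -0.341707   -0.43253099] 0.05479027244760284 tcp e 0.10031775579813447
[[ 2.9200e+02  2.5350e+02  3.8750e+02  3.2500e+02  4.5000e+01  1.0000e-01
   2.8600e-02 -3.2905e+00]
 [ 3.0000e+02  2.5350e+02  3.8750e+02  3.2550e+02  4.4000e+01  1.0000e-01
   2.9400e-02 -3.6347e+00]
 [ 3.0800e+02  2.5450e+02  3.8650e+02  3.2550e+02  4.4000e+01  1.0010e-01
   2.8500e-02 -3.6951e+00]
 [ 3.1600e+02  2.5550e+02  3.8550e+02  3.2550e+02  4.4000e+01  1.0010e-01
   2.7500e-02 -3.7575e+00]]
```

Emit:
move_arm(
  plan=[
    {"x": 0, "y": -0.002, "z": 0, "spin": 0, "hand": 0.28},
    {"x": 0, "y": -0.004, "z": 0, "spin": 0, "hand": 0.28},
    {"x": 0, "y": -0.006, "z": 0, "spin": 0, "hand": 0.28},
    {"x": 0, "y": -0.007, "z": 0, "spin": 0, "hand": 0.28},
    {"x": 0, "y": -0.008, "z": 0, "spin": 0, "hand": 0.28},
    {"x": 0, "y": -0.008, "z": 0, "spin": 0, "hand": 0.28},
  ],
)

```text
time: 5.98
tcp_pos: [0.5864, 0.0212, 0.0108]
ee_rot: [0.998, -0.07, 0.0, -0.0]
ft_force: [1.6, -0.4, -0.2]
opening: 0.0547
finger_force: 0.0
```

```bash
python3 - <<'E'
from h import *
s,p,R=tool();print(s['time'],p,s['ft_force'],s['opening'],'tcp e',p@[np.sin(.14),np.cos(.14),0])
i=env.camera_info('wrist');P,d=env.camera('wrist');print(port(i,P,[292,300,308,316],230,402))
E
```

```text
5.975 [0.58642739 0.02119475 0.01079011] [ 1.61697723 -0.43717063 -0.18297568] 0.054693726581374176 tcp e 0.10281928838955307
[[ 2.9200e+02  2.5750e+02  3.9250e+02  3.2700e+02  4.5000e+01  1.0090e-01
   2.9500e-02 -8.9860e-01]
 [ 3.0000e+02  2.5750e+02  3.9150e+02  3.2700e+02  4.5000e+01  1.0110e-01
   2.9400e-02 -1.3244e+00]
 [ 3.0800e+02  2.5850e+02  3.9050e+02  3.2650e+02  4.4000e+01  1.0100e-01
   2.8500e-02 -9.9790e-01]
 [ 3.1600e+02  2.5950e+02  3.8950e+02  3.2650e+02  4.4000e+01  1.0100e-01
   2.7500e-02 -1.0185e+00]]
```

The port is now about 1° from straight up, with the axis at e≈0.101. Next I open the hand, lift off and go to the left wedge.

Emit:
move_arm(
  plan=[
    {"x": 0, "y": 0.006, "z": 0, "spin": 0, "hand": 0.6},
    {"x": 0, "y": 0.006, "z": 0, "spin": 0, "hand": 1},
    {"x": 0, "y": 0.006, "z": 0, "spin": 0, "hand": 1},
    {"x": 0, "y": 0.006, "z": -0.1, "spin": 0, "hand": 1},
    {"x": 0, "y": 0.006, "z": -0.25, "spin": 0, "hand": 1},
    {"x": 0, "y": 0.006, "z": -0.42, "spin": 0, "hand": 1},
  ],
)

```text
time: 6.78
tcp_pos: [0.5852, 0.0195, 0.1371]
ee_rot: [0.998, -0.07, -0.001, -0.0]
ft_force: [-0.1, 0.4, 0.4]
opening: 0.0853
finger_force: 0.0
```

Emit:
move_arm(
  plan=[
    {"x": -0.02, "y": -0.12, "z": 0, "spin": 0.055, "hand": 1},
    {"x": -0.02, "y": -0.25, "z": 0, "spin": 0.11, "hand": 1},
    {"x": -0.02, "y": -0.37, "z": 0, "spin": 0.165, "hand": 1},
    {"x": -0.02, "y": -0.496, "z": 0, "spin": 0.22, "hand": 1},
    {"x": -0.02, "y": -0.496, "z": 0, "spin": 0.275, "hand": 1},
    {"x": -0.02, "y": -0.496, "z": 0, "spin": 0.33, "hand": 1},
    {"x": -0.02, "y": -0.496, "z": 0, "spin": 0.385, "hand": 1},
    {"x": -0.02, "y": -0.496, "z": 0, "spin": 0.446, "hand": 1},
    {"x": -0.02, "y": -0.496, "z": 0, "spin": 0.446, "hand": 1},
  ],
)

```text
time: 7.9
tcp_pos: [0.589, 0.0929, 0.1112]
ee_rot: [0.81, -0.575, -0.04, -0.113]
ft_force: [0.2, -0.2, 0.4]
opening: 0.0853
finger_force: 0.0
```

```bash
python3 - <<'E'
from h import *
s,p,R=tool();print(s['time'],p,s['qpos'])
i=env.camera_info('wrist');P,d=env.camera('wrist');np.savez('w5.npz',p=P,d=d,**i);cv2.imwrite('pics/w5.png',P)
go([.6002,.1679,.008],.028-np.pi/2)
E
```

```text
7.9 [0.58898751 0.09286992 0.11119288] [-0.08277479  0.24520447  1.84119732  0.27727178  1.02518068  2.58130145]
GO from [0.5873 0.0918 0.1097] a -1.2224 -> xyz [-0.1532 -0.0741  0.39  ] spin 0.102
```

View pics/w5.png

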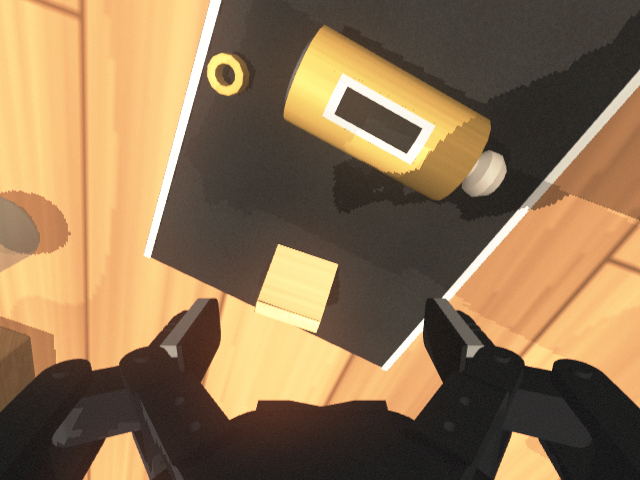

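The mill stays port-up (port at 378,118). The wrist joint has hit its limit turning this way, so I'll turn the other way instead.

Emit:
move_arm(
  plan=[
    {"x": 0, "y": 0, "z": -0.05, "spin": -0.06, "hand": 1},
    {"x": 0, "y": 0, "z": -0.05, "spin": -0.12, "hand": 1},
    {"x": 0, "y": 0, "z": -0.05, "spin": -0.18, "hand": 1},
    {"x": 0, "y": 0, "z": -0.05, "spin": -0.24, "hand": 1},
    {"x": 0, "y": 0, "z": -0.05, "spin": -0.3, "hand": 1},
    {"x": 0, "y": 0, "z": -0.05, "spin": -0.36, "hand": 1},
    {"x": 0, "y": 0, "z": -0.05, "spin": -0.42, "hand": 1},
    {"x": 0, "y": 0, "z": -0.05, "spin": -0.48, "hand": 1},
    {"x": 0, "y": 0, "z": -0.05, "spin": -0.5, "hand": 1},
    {"x": 0, "y": 0, "z": -0.05, "spin": -0.5, "hand": 1},
  ],
)

```text
time: 9.2
tcp_pos: [0.5884, 0.0902, 0.1262]
ee_rot: [0.979, 0.167, 0.051, -0.108]
ft_force: [0.2, 0.1, -1.6]
opening: 0.0852
finger_force: 0.0
```

```bash
python3 - <<'E'
from h import *
s,p,R=tool();print(s['time'],p,s['qpos'],R.round(3).tolist())
go([.6002,.1679,.10],.028+np.pi/2)
E
```

```text
9.2 [0.58837474 0.09020815 0.12622335] [-0.08692193  0.22369729  1.83472642  0.27138202  1.05351351  1.0137185 ] [[0.939, 0.339, 0.065], [0.317, -0.921, 0.228], [0.137, -0.194, -0.971]]
GO from [0.5884 0.0902 0.1262] a 0.3253 -> xyz [ 0.107  -0.2081  0.1466] spin -0.4054
```

The joint limit left the tool tilted about 14°. I'll undo it by running against the opposite end of that joint, high up and in steps.

Emit:
move_arm(
  plan=[
    {"x": 0, "y": 0, "z": -0.2, "spin": -0.06, "hand": 1},
    {"x": 0, "y": 0, "z": -0.3, "spin": -0.12, "hand": 1},
    {"x": 0, "y": 0, "z": -0.3, "spin": -0.18, "hand": 1},
    {"x": 0, "y": 0, "z": -0.3, "spin": -0.24, "hand": 1},
    {"x": 0, "y": 0, "z": -0.3, "spin": -0.3, "hand": 1},
    {"x": 0, "y": 0, "z": -0.3, "spin": -0.36, "hand": 1},
    {"x": 0, "y": 0, "z": -0.3, "spin": -0.42, "hand": 1},
    {"x": 0, "y": 0, "z": -0.3, "spin": -0.48, "hand": 1},
    {"x": 0, "y": 0, "z": -0.3, "spin": -0.54, "hand": 1},
    {"x": 0, "y": 0, "z": -0.3, "spin": -0.6, "hand": 1},
    {"x": 0, "y": 0, "z": -0.3, "spin": -0.66, "hand": 1},
    {"x": 0, "y": 0, "z": -0.3, "spin": -0.7, "hand": 1},
  ],
)

```text
time: 10.7
tcp_pos: [0.5824, 0.0696, 0.2135]
ee_rot: [0.293, 0.949, 0.119, -0.003]
ft_force: [0.5, -0.6, -0.7]
opening: 0.0853
finger_force: 0.0
```

Emit:
move_arm(
  plan=[
    {"x": 0, "y": 0, "z": 0, "spin": -0.06, "hand": 1},
    {"x": 0, "y": 0, "z": 0, "spin": -0.12, "hand": 1},
    {"x": 0, "y": 0, "z": 0, "spin": -0.18, "hand": 1},
    {"x": 0, "y": 0, "z": 0, "spin": -0.24, "hand": 1},
    {"x": 0, "y": 0, "z": 0, "spin": -0.3, "hand": 1},
    {"x": 0, "y": 0, "z": 0, "spin": -0.36, "hand": 1},
    {"x": 0, "y": 0, "z": 0, "spin": -0.42, "hand": 1},
    {"x": 0, "y": 0, "z": 0, "spin": -0.48, "hand": 1},
    {"x": 0, "y": 0, "z": 0, "spin": -0.54, "hand": 1},
    {"x": 0, "y": 0, "z": 0, "spin": -0.54, "hand": 1},
  ],
)

```text
time: 11.95
tcp_pos: [0.5817, 0.1327, 0.2243]
ee_rot: [-0.476, 0.876, 0.046, 0.065]
ft_force: [-0.6, -1.1, -0.3]
opening: 0.0857
finger_force: 0.0
```

```bash
python3 - <<'E'
from h import *
s,p,R=tool();print(s['time'],p,s['qpos'],R.round(3).tolist())
E
```

```text
11.95 [0.58172821 0.13270655 0.22430781] [ 0.03463431  0.10494047  1.76190944  0.15009631  1.20272441 -2.58021181] [[-0.539, -0.839, 0.07], [-0.828, 0.543, 0.142], [-0.157, 0.019, -0.987]]
```

Emit:
move_arm(
  plan=[
    {"x": 0, "y": 0, "z": 0, "spin": -0.06, "hand": 1},
    {"x": 0, "y": 0, "z": 0, "spin": -0.12, "hand": 1},
    {"x": 0, "y": 0, "z": 0, "spin": -0.15, "hand": 1},
    {"x": 0, "y": 0, "z": 0, "spin": -0.15, "hand": 1},
    {"x": 0, "y": 0, "z": 0, "spin": -0.15, "hand": 1},
  ],
)

```text
time: 12.58
tcp_pos: [0.552, 0.2311, 0.22]
ee_rot: [-0.608, 0.792, -0.032, 0.051]
ft_force: [0.5, -0.1, 0.6]
opening: 0.0858
finger_force: 0.0
```

```bash
python3 - <<'E'
from h import *
s,p,R=tool();print(s['time'],p,s['qpos'],R.round(3).tolist())
E
```

```text
12.575 [0.55196119 0.2310807  0.22004974] [ 0.2909945   0.09874165  1.77376917 -0.02516093  1.15070785 -2.58096241] [[-0.255, -0.959, 0.12], [-0.966, 0.258, 0.012], [-0.042, -0.113, -0.993]]
```

Tilt is down to 6.9° and is now purely radial. I'll bring the arm inward past its inner reach limit, which should pitch the tool back upright, and turn the spin back on the way.

Emit:
move_arm(
  plan=[
    {"x": 0.12, "y": 0.15, "z": -0.02, "spin": 0.06, "hand": 1},
    {"x": 0.24, "y": 0.31, "z": -0.04, "spin": 0.12, "hand": 1},
    {"x": 0.36, "y": 0.47, "z": -0.07, "spin": 0.18, "hand": 1},
    {"x": 0.48, "y": 0.62, "z": -0.09, "spin": 0.24, "hand": 1},
    {"x": 0.608, "y": 0.783, "z": -0.115, "spin": 0.3, "hand": 1},
    {"x": 0.608, "y": 0.783, "z": -0.115, "spin": 0.36, "hand": 1},
    {"x": 0.608, "y": 0.783, "z": -0.115, "spin": 0.42, "hand": 1},
    {"x": 0.608, "y": 0.783, "z": -0.115, "spin": 0.48, "hand": 1},
    {"x": 0.608, "y": 0.783, "z": -0.115, "spin": 0.54, "hand": 1},
    {"x": 0.608, "y": 0.783, "z": -0.115, "spin": 0.6, "hand": 1},
  ],
)

```text
time: 13.82
tcp_pos: [0.2765, 0.1147, 0.2206]
ee_rot: [0.282, 0.958, 0.023, 0.057]
ft_force: [0.3, -1.4, 0.2]
opening: 0.0854
finger_force: 0.0
```

```bash
python3 - <<'E'
from h import *
s,p,R=tool();print(s['time'],p,s['qpos'],R.round(3).tolist(),s['qpos'][1]+s['qpos'][2]+s['qpos'][4]-np.pi)
az=np.arctan2(p[1],p[0]);go([.25*np.cos(az),.25*np.sin(az),.22],.028+np.pi/2);go([.20*np.cos(az),.20*np.sin(az),.22])
E
```

```text
13.825 [0.27653993 0.11470751 0.22060065] [ 0.16574204 -0.70300264  2.37661165 -0.0083857   1.34597312 -0.83117953] [[-0.835, 0.537, 0.121], [0.542, 0.84, 0.012], [-0.096, 0.076, -0.993]] -0.12201052495129883
GO from [0.2765 0.1147 0.2206] a 2.5654 -> xyz [ 0.0929 -0.1348 -0.0172] spin 0.3077
GO from [0.2765 0.1147 0.2206] a 2.5654 -> xyz [ 0.1868 -0.2711 -0.0367] spin 0
```

Emit:
move_arm(
  plan=[
    {"x": 0.1, "y": -0.14, "z": -0.02, "spin": 0.06, "hand": 1},
    {"x": 0.19, "y": -0.27, "z": -0.04, "spin": 0.12, "hand": 1},
    {"x": 0.19, "y": -0.27, "z": -0.04, "spin": 0.18, "hand": 1},
    {"x": 0.19, "y": -0.27, "z": -0.04, "spin": 0.24, "hand": 1},
  ],
)

```text
time: 14.32
tcp_pos: [0.2399, 0.1046, 0.209]
ee_rot: [0.61, 0.792, 0.018, 0.033]
ft_force: [-0.4, -0.5, -0.6]
opening: 0.0853
finger_force: 0.0
```

```bash
python3 - <<'E'
from h import *
s,p,R=tool();print(s['time'],p,s['qpos'],R.round(3).tolist(),s['qpos'][1]+s['qpos'][2]+s['qpos'][4]-np.pi)
E
```

```text
14.325 [0.23988208 0.10458987 0.20896712] [ 0.16887766 -0.77700468  2.42796236 -0.02397648  1.41924292 -0.0871431 ] [[-0.255, 0.964, 0.074], [0.967, 0.256, -0.011], [-0.03, 0.069, -0.997]] -0.07139204608192751
```

Emit:
move_arm(
  plan=[
    {"x": -0.02, "y": -0.14, "z": -0.01, "spin": 0, "hand": 1},
    {"x": -0.045, "y": -0.27, "z": -0.02, "spin": 0, "hand": 1},
    {"x": -0.045, "y": -0.27, "z": -0.02, "spin": 0, "hand": 1},
    {"x": -0.045, "y": -0.27, "z": -0.02, "spin": 0, "hand": 1},
  ],
)

```text
time: 14.82
tcp_pos: [0.2226, 0.1003, 0.196]
ee_rot: [0.607, 0.794, -0.005, 0.023]
ft_force: [-0.1, 0.6, 0.4]
opening: 0.0854
finger_force: 0.0
```

```bash
python3 - <<'E'
from h import *
s,p,R=tool();print(s['time'],p,s['qpos'],R.round(3).tolist(),s['qpos'][1]+s['qpos'][2]+s['qpos'][4]-np.pi)
go([.42,.168,.20],.028+np.pi/2)
E
```

```text
14.825 [0.22261663 0.10029629 0.19602844] [ 0.18438426 -0.77633384  2.45025297 -0.0404632   1.44388415 -0.07645667] [[-0.262, 0.965, 0.031], [0.964, 0.263, -0.035], [-0.042, 0.021, -0.999]] -0.023789370230375084
GO from [0.2226 0.1003 0.196 ] a 1.8359 -> xyz [ 0.0448  0.6943 -0.0009] spin 0.0755
```

Emit:
move_arm(
  plan=[
    {"x": 0.01, "y": 0.2, "z": 0, "spin": 0.04, "hand": 1},
    {"x": 0.02, "y": 0.4, "z": 0, "spin": 0.075, "hand": 1},
    {"x": 0.03, "y": 0.6, "z": 0, "spin": 0.075, "hand": 1},
    {"x": 0.045, "y": 0.8, "z": 0, "spin": 0.075, "hand": 1},
    {"x": 0.045, "y": 0.9, "z": 0, "spin": 0.075, "hand": 1},
    {"x": 0.045, "y": 0.9, "z": 0, "spin": 0.075, "hand": 1},
  ],
)

```text
time: 15.58
tcp_pos: [0.4816, 0.1844, 0.2011]
ee_rot: [0.696, 0.717, -0.002, 0.023]
ft_force: [-1.0, -0.2, -1.0]
opening: 0.0853
finger_force: 0.0
```

```bash
python3 - <<'E'
from h import *
s,p,R=tool();print(s['time'],p,s['qpos'])
go([.6002,.1679,.06],.028+np.pi/2);go([.6002,.1679,.009],.028+np.pi/2)
i=env.camera_info('top');P,_=env.camera('top');np.savez('top1.npz',p=P)
i=env.camera_info('wrist');P,d=env.camera('wrist');cv2.imwrite('pics/w6.png',P);np.savez('w6.npz',p=P,d=d,**i)
E
```

```text
15.575 [0.48155006 0.18444043 0.20108161] [ 2.54456550e-01  1.45127555e-03  1.90890982e+00 -4.46335607e-02
  1.21049733e+00  2.40368930e-01]
GO from [0.4816 0.1844 0.2011] a 1.5997 -> xyz [-0.0495  0.3795  0.4839] spin 0.0003
GO from [0.4816 0.1844 0.2011] a 1.5997 -> xyz [-0.0434  0.3744  0.6537] spin 0.0003
```

View pics/w6.png

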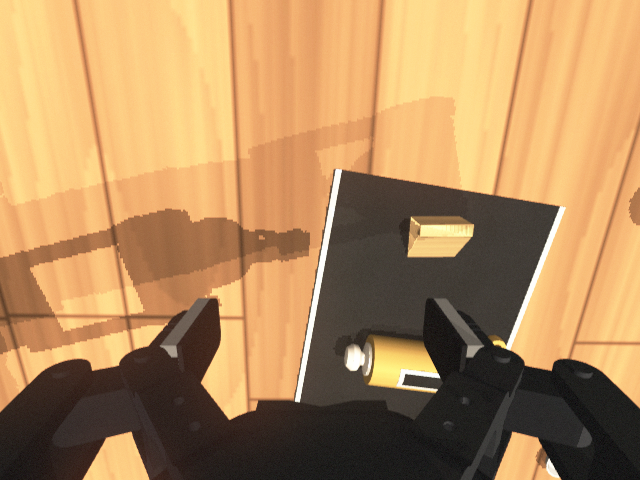

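The left wedge is at (440,237) and the mill is still port-up. Descending to grip the wedge near its back.

Emit:
move_arm(
  plan=[
    {"x": -0.03, "y": 0.19, "z": 0.1, "spin": 0, "hand": 1},
    {"x": -0.05, "y": 0.38, "z": 0.2, "spin": 0, "hand": 1},
    {"x": -0.05, "y": 0.38, "z": 0.36, "spin": 0, "hand": 1},
    {"x": -0.05, "y": 0.379, "z": 0.48, "spin": 0, "hand": 1},
    {"x": -0.046, "y": 0.377, "z": 0.57, "spin": 0, "hand": 1},
    {"x": -0.044, "y": 0.375, "z": 0.63, "spin": 0, "hand": 1},
    {"x": -0.043, "y": 0.374, "z": 0.653, "spin": 0, "hand": 1},
    {"x": -0.043, "y": 0.374, "z": 0.653, "spin": 0, "hand": 1},
  ],
)

```text
time: 16.68
tcp_pos: [0.5983, 0.1677, 0.0099]
ee_rot: [0.697, 0.717, -0.002, 0.024]
ft_force: [-0.4, -0.5, -0.7]
opening: 0.0852
finger_force: 0.0
```

```bash
python3 - <<'E'
from h import *
s,p,R=tool();print(s['time'],p,s['ft_force'],R.round(3).tolist())
E
```

```text
16.675 [0.59828961 0.1676856  0.00989974] [-0.44120527 -0.45713967 -0.68770443] [[-0.029, 0.999, 0.032], [0.999, 0.03, -0.035], [-0.036, 0.03, -0.999]]
```

Close on it gently.

Emit:
move_arm(
  plan=[
    {"x": 0, "y": 0.005, "z": 0, "spin": 0, "hand": 0.5},
    {"x": 0, "y": 0.005, "z": 0, "spin": 0, "hand": 0.25},
    {"x": 0, "y": 0.005, "z": 0, "spin": 0, "hand": 0.1},
    {"x": 0, "y": 0.005, "z": 0, "spin": 0, "hand": 0.05},
    {"x": 0, "y": 0.005, "z": 0, "spin": 0, "hand": 0.05},
  ],
  grip_force=20,
)

```text
time: 17.3
tcp_pos: [0.6009, 0.1679, 0.0109]
ee_rot: [0.697, 0.717, -0.001, 0.024]
ft_force: [-0.3, 0.4, 5.9]
opening: 0.0498
finger_force: 21.6
```

```bash
python3 - <<'E'
from h import *
s,p,R=tool();print(s['time'],p,s['ft_force'],s['opening'],s['finger_force'])
f=.577
for e in(.1335+.011+.012,.1345+.011):
    go([f*np.cos(.14)+e*np.sin(.14),-f*np.sin(.14)+e*np.cos(.14),.010],np.pi/2-.14)
E
```

```text
17.3 [0.60094877 0.16793975 0.01085263] [-0.32743269  0.38114641  5.93768622] 0.049794570674789006 21.589384130202234
GO from [0.6009 0.1679 0.0109] a 1.5994 -> xyz [-0.3105 -0.0352  0.0128] spin 0.0537
GO from [0.6009 0.1679 0.0109] a 1.5994 -> xyz [-0.3466 -0.0414  0.0139] spin 0.0537
```

Emit:
move_arm(
  plan=[
    {"x": -0.03, "y": -0.004, "z": 0.001, "spin": 0.02, "hand": 0.05},
    {"x": -0.07, "y": -0.008, "z": 0.002, "spin": 0.04, "hand": 0.05},
    {"x": -0.11, "y": -0.012, "z": 0.003, "spin": 0.054, "hand": 0.05},
    {"x": -0.15, "y": -0.016, "z": 0.005, "spin": 0.054, "hand": 0.05},
    {"x": -0.19, "y": -0.02, "z": 0.006, "spin": 0.054, "hand": 0.05},
    {"x": -0.23, "y": -0.025, "z": 0.007, "spin": 0.054, "hand": 0.05},
    {"x": -0.26, "y": -0.03, "z": 0.008, "spin": 0.054, "hand": 0.05},
    {"x": -0.285, "y": -0.033, "z": 0.009, "spin": 0.054, "hand": 0.05},
    {"x": -0.3, "y": -0.034, "z": 0.0095, "spin": 0.054, "hand": 0.05},
    {"x": -0.31, "y": -0.035, "z": 0.01, "spin": 0.054, "hand": 0.05},
    {"x": -0.31, "y": -0.035, "z": 0.01, "spin": 0.054, "hand": 0.05},
  ],
)

```text
time: 18.68
tcp_pos: [0.5937, 0.0745, 0.011]
ee_rot: [0.755, 0.655, 0.002, 0.024]
ft_force: [-0.1, 2.7, 7.1]
opening: 0.0499
finger_force: 21.8
```

```bash
python3 - <<'E'
from h import *
s,p,R=tool();print(s['time'],p,s['ft_force'],s['opening'],'e',p@[np.sin(.14),np.cos(.14),0])
i=env.camera_info('top');P,_=env.camera('top');np.savez('top2.npz',p=P)
w=env.camera_info('wrist');W,d=env.camera('wrist');np.savez('w7.npz',p=W,d=d,**w)
j=env.camera_info('scene');S,_=env.camera('scene');np.savez('scene2.npz',p=S)
a=P[225:315,235:455];b=S[205:295,190:410];c=cv2.resize(W,None,fx=.0+.34,fy=.34)
g=np.vstack([cv2.resize(a,None,fx=3.6,fy=3.3,interpolation=2),cv2.resize(b,None,fx=3.6,fy=3.3,interpolation=2)])
cv2.imwrite('pics/m7.png',g)
go([.577*np.cos(.14)+.1455*np.sin(.14),-.577*np.sin(.14)+.1455*np.cos(.14),.0109],np.pi/2-.14)
# predicted pixels: mill port top and edges in top and wrist view
E_=np.array([np.sin(.14),np.cos(.14),0]);F=np.array([np.cos(.14),-np.sin(.14),0])
for n,q in(('top',i),('wrist',w),('scene',j)):
  print(n,[proj(q,.581*F+e*E_+[0,0,z]).round(1)[0].tolist() for e,z in((.1013,.055),(.1273,.029),(.0753,.029),(.1345,.003))])
E
```

```text
18.675 [0.59366736 0.0745245  0.01098613] [-0.14634776  2.72016129  7.10839748] 0.04993352583384845 e 0.1566375468004121
GO from [0.5937 0.0745 0.011 ] a 1.429 -> xyz [-0.0371 -0.0015  0.0014] spin -0.0006
top [[315.1, 265.5], [304.6, 265.6], [326.0, 268.3], [302.1, 266.7]]
wrist [[335.2, 484.4], [331.2, 381.6], [330.3, 471.7], [327.8, 333.7]]
scene [[330.4, 242.9], [341.6, 254.1], [319.1, 250.4], [344.5, 263.8]]
```

Emit:
move_arm(
  plan=[
    {"x": -0.01, "y": 0, "z": 0, "spin": 0, "hand": 0.05},
    {"x": -0.02, "y": -0.001, "z": 0.001, "spin": 0, "hand": 0.05},
    {"x": -0.028, "y": -0.001, "z": 0.001, "spin": 0, "hand": 0.05},
    {"x": -0.034, "y": -0.001, "z": 0.001, "spin": 0, "hand": 0.05},
    {"x": -0.038, "y": -0.001, "z": 0.001, "spin": 0, "hand": 0.05},
    {"x": -0.038, "y": -0.001, "z": 0.001, "spin": 0, "hand": 0.05},
  ],
)

```text
time: 19.58
tcp_pos: [0.592, 0.0636, 0.011]
ee_rot: [0.755, 0.655, 0.002, 0.024]
ft_force: [2.3, 2.5, 6.5]
opening: 0.0496
finger_force: 21.7
```

```bash
python3 - <<'E'
from h import *
s,p,R=tool();print(s['time'],p,s['ft_force'],s['opening'],'e',p@[np.sin(.14),np.cos(.14),0])
i=env.camera_info('top');P,_=env.camera('top');np.savez('top3.npz',p=P)
A=np.load('top2.npz')['p']
for y in(268,274,280,286):
    print(y,' '.join('%d'%k for k in A[y,296:336].max(1)));print('   ',' '.join('%d'%k for k in P[y,296:336].max(1)))
E
```

```text
19.575 [0.59203493 0.06355864 0.01103312] [2.34816838 2.53180305 6.49492114] 0.0496156440840821 e 0.14555118033085687
268 131 139 140 140 141 141 141 132 111 76 59 80 132 183 204 184 128 75 54 58 82 135 184 211 213 202 188 168 141 106 70 46 48 51 53 50 54 53 53 53
    77 76 76 75 78 92 117 134 141 141 141 140 140 135 118 91 64 55 54 54 58 93 148 192 212 207 194 175 155 124 84 55 47 51 52 52 52 51 54 53
274 128 140 140 141 139 140 139 131 112 76 54 61 92 125 153 181 205 216 216 215 213 213 214 211 202 188 169 146 112 75 50 45 50 53 54 54 52 54 55 53
    66 56 51 43 56 88 117 134 140 139 139 139 139 135 117 90 66 84 123 158 181 200 214 216 209 194 178 157 129 93 60 47 48 53 54 51 53 53 50 52
280 129 140 140 141 142 139 141 131 112 78 58 64 93 130 156 171 186 207 220 225 224 221 215 202 189 172 151 119 82 52 44 48 51 51 51 52 51 51 52 50
    32 30 32 42 67 101 129 140 140 140 140 140 140 136 118 88 69 85 127 154 163 168 182 196 193 179 161 134 100 66 46 45 49 51 53 52 54 51 52 54
286 132 139 140 140 141 141 139 131 110 79 56 64 95 132 158 171 174 175 169 162 155 150 144 139 134 123 104 81 53 49 49 50 52 54 53 50 53 52 54 54
    52 44 42 42 65 101 127 138 140 142 140 142 140 136 118 87 66 81 121 148 155 153 147 148 146 142 127 98 68 46 46 52 52 52 53 51 54 52 54 51
```

The mill moved about 1 mm, so the ramp is touching it. I'll ease back 1.5 mm, release and lift.

Emit:
move_arm(
  plan=[
    {"x": 0.003, "y": 0, "z": 0, "spin": 0, "hand": 0.05},
    {"x": 0.005, "y": 0, "z": 0, "spin": 0, "hand": 0.05},
    {"x": 0.005, "y": 0, "z": 0, "spin": 0, "hand": 0.3},
    {"x": 0.005, "y": 0, "z": 0, "spin": 0, "hand": 0.5},
    {"x": 0.005, "y": 0, "z": 0, "spin": 0, "hand": 0.5},
    {"x": 0.005, "y": 0, "z": -0.1, "spin": 0, "hand": 0.5},
    {"x": 0.005, "y": 0, "z": -0.25, "spin": 0, "hand": 0.6},
    {"x": 0.005, "y": 0, "z": -0.45, "spin": 0, "hand": 1},
    {"x": 0.005, "y": 0, "z": -0.45, "spin": 0, "hand": 1},
  ],
)

```text
time: 20.75
tcp_pos: [0.5908, 0.0696, 0.1509]
ee_rot: [0.755, 0.656, 0.005, 0.028]
ft_force: [0.7, -0.8, 0.3]
opening: 0.0852
finger_force: 0.0
```

```bash
python3 - <<'E'
from h import *
s,p,R=tool();print(s['time'],p,s['ft_force'],s['opening'])
go([.54,-.16,.20],1.21)
go([.5335,-.2805,.20],1.21)
E
```

```text
20.75 [0.59081068 0.0695735  0.15093281] [ 0.73533565 -0.76569367  0.29407478] 0.08520053618868785
GO from [0.5908 0.0696 0.1509] a 1.4298 -> xyz [-0.7858 -0.0533 -0.144 ] spin 0.07
GO from [0.5908 0.0696 0.1509] a 1.4298 -> xyz [-1.1863 -0.0189 -0.1309] spin 0.07
```

Emit:
move_arm(
  plan=[
    {"x": -0.2, "y": -0.01, "z": -0.1, "spin": 0.03, "hand": 1},
    {"x": -0.4, "y": -0.03, "z": -0.144, "spin": 0.07, "hand": 1},
    {"x": -0.6, "y": -0.04, "z": -0.144, "spin": 0.07, "hand": 1},
    {"x": -0.79, "y": -0.053, "z": -0.144, "spin": 0.07, "hand": 1},
    {"x": -0.79, "y": -0.053, "z": -0.144, "spin": 0.07, "hand": 1},
    {"x": -0.79, "y": -0.053, "z": -0.144, "spin": 0.07, "hand": 1},
  ],
)

```text
time: 21.5
tcp_pos: [0.535, -0.1611, 0.1928]
ee_rot: [0.822, 0.568, 0.002, 0.022]
ft_force: [0.5, -0.2, 0.0]
opening: 0.0857
finger_force: 0.0
```

```bash
python3 - <<'E'
from h import *
s,p,R=tool();print(s['time'],p)
w=env.camera_info('wrist');W,d=env.camera('wrist');np.savez('w8.npz',p=W,d=d,**w)
F=np.array([np.cos(.14),-np.sin(.14),0]);E_=np.array([np.sin(.14),np.cos(.14),0])
# rectified overhead patch of plane z=.055 (top of barrel), 0.25 mm... and z=.003 for wedges
def rect(z,e0,e1,f0,f1,k=2000):
    n=int((e1-e0)*k);m=int((f1-f0)*k)
    g=np.array([(f1-r/k)*F+(e1-c/k)*E_+[0,0,z] for r in range(m) for c in range(n)])
    q=proj(w,g).astype(np.float32).reshape(m,n,2);return cv2.remap(W,q[...,0],q[...,1],1)
cv2.imwrite('pics/r8.png',W)
i=env.camera_info('top')
P,_=env.camera('top');np.savez('top4.npz',p=P)
pp=proj(w,[.581*F+.101*E_+[0,0,.055],.581*F+.127*E_+[0,0,.029],.581*F+.075*E_+[0,0,.029],.55*F+.101*E_+[0,0,.055],.61*F+.101*E_+[0,0,.055]]);print(pp.round(1))
go([.5335,-.2805,.20],1.21)
E
```

```text
21.5 [ 0.53500815 -0.16108178  0.19277265]
[[294.4 -43.2]
 [287.  -67.6]
 [303.7  13.2]
 [249.9 -32. ]
 [336.3 -53.6]]
GO from [ 0.5355 -0.1601  0.1931] a 1.2114 -> xyz [-0.3785  0.1353 -0.0095] spin 0.0004
```

View pics/r8.png

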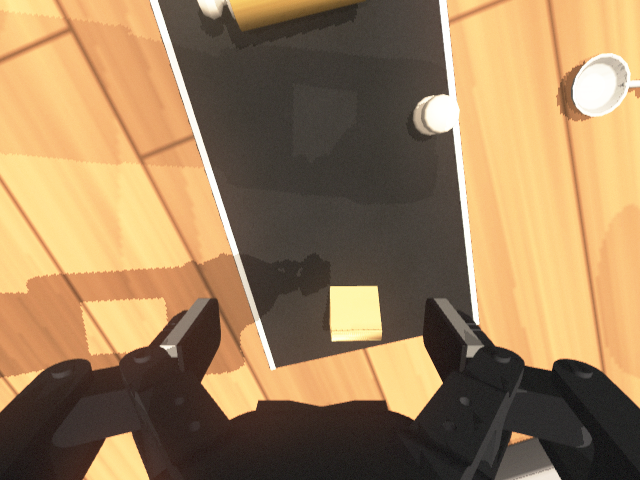

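The right wedge is square to the tool at (355,312), with toe corners (330,286) and (378,286) and back-top corners (332,342) and (382,341). The cap is at (437,115). From here I rely on numbers only.

```bash
python3 - <<'E'
from h import *
w=np.load('w8.npz')
t=onplane(w,[(330,286),(378.5,286)],.003);b=onplane(w,[(332,341.5),(382,340.5)],.037)
print(t.round(4).tolist(),b.round(4).tolist());v=t.mean(0)-b.mean(0);c=(t.mean(0)+b.mean(0))/2
print('ctr',c,'yaws',[np.arctan2(*(q[1]-q[0])[[1,0]]) for q in(t,b)],np.arctan2(v[1],v[0])-np.pi/2,np.linalg.norm(v[:2]))
P=np.load('top4.npz')['p'];i=env.camera_info('top')
for y in(262,265,268,271,274,280,286):print(y,' '.join('%d'%k for k in P[y,290:336].max(1)))
print(port(i,P,[264,266,268,270,272],306,336))
F=np.array([np.cos(.14),-np.sin(.14),0]);E_=np.array([np.sin(.14),np.cos(.14),0])
print(proj(i,[f*F+.101*E_+[0,0,.055] for f in(.56,.581,.602)]).round(1))
go([.5335,-.2805,.06],1.21);go([.5335,-.2805,.010],1.21)
E
```

```text
[[0.5228, -0.241, 0.003], [0.5706, -0.26, 0.003]] [[0.5071, -0.283, 0.037], [0.5541, -0.3009, 0.037]]
ctr [ 0.53866551 -0.27120763  0.02      ] yaws [np.float64(-0.37890544848368235), np.float64(-0.3640573640302182)] -0.3710466842680811 0.044437331828067056
262 67 108 167 212 222 222 217 209 205 207 209 210 214 214 208 189 179 190 206 217 222 221 213 172 111 65 54 64 105 166 206 215 207 194 176 151 118 77 49 46 51 52 52 51 53 53
265 92 145 195 220 224 221 211 201 204 208 210 212 214 211 195 180 181 197 213 219 223 221 199 150 94 57 53 74 123 177 210 213 203 185 166 138 101 67 44 46 52 50 53 51 51 51
268 109 169 214 223 224 220 213 208 208 211 213 214 215 208 193 178 188 203 215 220 223 217 184 125 72 54 57 93 145 191 211 207 194 177 155 125 84 55 44 51 55 55 55 52 51 50
271 125 185 220 226 222 208 197 203 210 212 213 214 214 201 184 180 195 210 218 223 222 209 166 115 78 67 74 114 167 208 213 204 187 168 144 108 71 48 48 52 51 53 52 50 48 46
274 158 205 222 224 221 216 210 211 212 212 215 215 212 195 181 186 203 214 221 223 224 222 219 216 217 215 213 212 216 216 210 196 179 159 130 
[... 507 characters left out ...]
+00  1.046e-01
  -6.960e-02  8.282e-01]
 [ 2.680e+02  3.055e+02  3.255e+02  3.150e+02  3.000e+00  1.039e-01
  -7.050e-02  8.600e-01]
 [ 2.700e+02  3.055e+02  3.255e+02  3.150e+02  3.000e+00  1.033e-01
  -7.140e-02  8.918e-01]
 [ 2.720e+02  3.055e+02  3.255e+02        nan  0.000e+00  1.026e-01
  -7.240e-02        nan]]
[[314.1 274.3]
 [315.2 265.5]
 [316.4 256.7]]
GO from [ 0.5355 -0.1601  0.1931] a 1.2114 -> xyz [-0.3686  0.1168  0.4566] spin 0.0004
GO from [ 0.5355 -0.1601  0.1931] a 1.2114 -> xyz [-0.365   0.1102  0.6231] spin 0.0004h.py:48: RuntimeWarning: Mean of empty slice.
  c=P[y,int(L)+8:int(Rr)-8].max(1)<85; m=np.where(c)[0]; F=int(L)+8+m.mean()
  ret = ret.dtype.type(ret / rcount)
```

```bash
python3 - <<'E'
from h import *
go([.5347,-.2815,.10],1.2008);go([.5347,-.2815,.010],1.2008)
E
```

```text
GO from [ 0.5355 -0.1601  0.1931] a 1.2114 -> xyz [-0.3731  0.127   0.3237] spin 0.0034
GO from [ 0.5355 -0.1601  0.1931] a 1.2114 -> xyz [-0.3667  0.1151  0.6234] spin 0.0034
```

Emit:
move_arm(
  plan=[
    {"x": -0.19, "y": 0.06, "z": 0.1, "spin": 0.003, "hand": 1},
    {"x": -0.373, "y": 0.127, "z": 0.2, "spin": 0.003, "hand": 1},
    {"x": -0.373, "y": 0.127, "z": 0.32, "spin": 0.003, "hand": 1},
    {"x": -0.37, "y": 0.122, "z": 0.46, "spin": 0.003, "hand": 1},
    {"x": -0.368, "y": 0.118, "z": 0.56, "spin": 0.003, "hand": 1},
    {"x": -0.367, "y": 0.116, "z": 0.605, "spin": 0.003, "hand": 1},
    {"x": -0.367, "y": 0.115, "z": 0.622, "spin": 0.003, "hand": 1},
    {"x": -0.367, "y": 0.115, "z": 0.622, "spin": 0.003, "hand": 1},
  ],
)

```text
time: 22.6
tcp_pos: [0.5359, -0.2831, 0.0124]
ee_rot: [0.825, 0.565, 0.003, 0.024]
ft_force: [0.1, -0.0, 0.3]
opening: 0.0856
finger_force: 0.0
```

```bash
python3 - <<'E'
from h import *
s,p,R=tool();print(s['time'],s['ft_force'],s['opening'])
go([.5347,-.2815,.010],1.2008)
E
```

```text
22.6 [ 0.14943194 -0.04127875  0.3398254 ] 0.08557392664878437
GO from [ 0.5359 -0.2831  0.0124] a 1.2014 -> xyz [ 0.0037 -0.0059  0.0075] spin 0.0002
```

Emit:
move_arm(
  plan=[
    {"x": 0.004, "y": -0.006, "z": 0.006, "spin": 0, "hand": 0.5},
    {"x": 0.004, "y": -0.006, "z": 0.006, "spin": 0, "hand": 0.25},
    {"x": 0.004, "y": -0.006, "z": 0.006, "spin": 0, "hand": 0.1},
    {"x": 0.004, "y": -0.006, "z": 0.006, "spin": 0, "hand": 0.05},
    {"x": 0.004, "y": -0.006, "z": 0.006, "spin": 0, "hand": 0.05},
  ],
  grip_force=20,
)

```text
time: 23.22
tcp_pos: [0.5343, -0.2818, 0.0107]
ee_rot: [0.825, 0.565, 0.003, 0.024]
ft_force: [-1.7, 0.8, 6.6]
opening: 0.0503
finger_force: 21.8
```

```bash
python3 - <<'E'
from h import *
s,p,R=tool();print(s['time'],p,s['ft_force'],s['opening'],s['finger_force'])
E_=np.array([np.sin(.14),np.cos(.14),0]);F=np.array([np.cos(.14),-np.sin(.14),0]);print('e',p@E_,'f',p@F)
for e in(-.06,.101-.033-.011-.008):go(.577*F+e*E_+[0,0,p[2]],np.pi/2-.14)
E
```

```text
23.225 [ 0.5342587  -0.28183699  0.01069368] [-1.71562237  0.75031079  6.60677675] 0.05030343445456237 21.792586168739945
e -0.20452737350505035 f 0.5683599187554728
GO from [ 0.5343 -0.2818  0.0107] a 1.2004 -> xyz [ 0.4755 -0.0815 -0.0138] spin -0.0733
GO from [ 0.5343 -0.2818  0.0107] a 1.2004 -> xyz [ 0.8291 -0.1641 -0.025 ] spin -0.0733
```

Emit:
move_arm(
  plan=[
    {"x": 0.04, "y": -0.008, "z": -0.001, "spin": -0.02, "hand": 0.05},
    {"x": 0.11, "y": -0.022, "z": -0.003, "spin": -0.04, "hand": 0.05},
    {"x": 0.19, "y": -0.037, "z": -0.006, "spin": -0.06, "hand": 0.05},
    {"x": 0.27, "y": -0.053, "z": -0.008, "spin": -0.073, "hand": 0.05},
    {"x": 0.35, "y": -0.069, "z": -0.0105, "spin": -0.073, "hand": 0.05},
    {"x": 0.43, "y": -0.085, "z": -0.013, "spin": -0.073, "hand": 0.05},
    {"x": 0.51, "y": -0.101, "z": -0.0155, "spin": -0.073, "hand": 0.05},
    {"x": 0.59, "y": -0.117, "z": -0.018, "spin": -0.073, "hand": 0.05},
    {"x": 0.66, "y": -0.131, "z": -0.02, "spin": -0.073, "hand": 0.05},
    {"x": 0.73, "y": -0.145, "z": -0.022, "spin": -0.073, "hand": 0.05},
    {"x": 0.79, "y": -0.156, "z": -0.024, "spin": -0.073, "hand": 0.05},
    {"x": 0.825, "y": -0.164, "z": -0.025, "spin": -0.073, "hand": 0.05},
  ],
)

```text
time: 24.72
tcp_pos: [0.578, -0.0319, 0.0106]
ee_rot: [0.754, 0.656, 0.0, 0.024]
ft_force: [-0.4, -3.3, 5.4]
opening: 0.0503
finger_force: 20.6
```

```bash
cat >> h.py <<'E'
E_=np.array([np.sin(.14),np.cos(.14),0]);F_=np.array([np.cos(.14),-np.sin(.14),0])
def hold(P):return np.median(P)
E
python3 - <<'E'
from h import *
s,p,R=tool();print(s['time'],p,s['ft_force'],s['opening'],s['finger_force'],'e',p@E_,'f',p@F_)
i=env.camera_info('top');P,_=env.camera('top')
w=env.camera_info('wrist');W,d=env.camera('wrist');np.savez('w9.npz',p=W,d=d,**w)
print(proj(w,[f*F_+e*E_+[0,0,z] for f in(.55,.581,.61) for e,z in((.101,.055),(.075,.029),(.127,.029))]).round(0).tolist())
for y in(262,265,268,271,280,286):print(y,' '.join('%d'%k for k in P[y,300:340].max(1)))
go(.577*F_+.057*E_+[0,0,p[2]],np.pi/2-.14)
E
```

```text
24.725 [ 0.57796063 -0.03187338  0.01061343] [-0.42733301 -3.27949426  5.44820269] 0.05030648914894385 20.642035320634022 e 0.049088896941279936 f 0.5767535723173778
[[234.0, 216.0], [253.0, 267.0], [244.0, 122.0], [343.0, 215.0], [335.0, 266.0], [337.0, 123.0], [441.0, 215.0], [409.0, 265.0], [421.0, 123.0]]
262 142 141 140 140 141 140 137 121 97 70 60 81 104 125 137 142 144 144 145 145 143 146 146 146 146 147 148 147 149 149 149 150 150 150 149 151 152 152 153 154
265 141 140 140 139 140 139 129 108 76 56 58 74 96 112 127 130 132 133 132 135 135 135 135 134 135 135 136 138 136 138 136 139 139 141 139 139 140 141 141 141
268 139 140 141 140 139 133 117 85 61 55 59 73 88 102 111 117 118 118 120 120 119 120 121 123 123 124 123 123 126 125 127 126 128 127 128 129 130 129 130 131
271 141 141 140 139 138 125 101 72 55 53 57 68 79 84 90 97 99 102 101 103 103 105 104 106 107 106 109 107 110 110 110 111 112 113 113 115 114 116 116 117
280 139 139 137 128 104 74 55 56 89 145 194 220 225 224 221 217 210 203 195 184 172 157 137 112 89 70 63 59 60 67 72 76 78 79 80 81 78 75 74 74
286 139 136 124 99 69 53 57 82 126 169 195 207 210 210 208 201 196 190 180 170 158 142 121 94 62 43 39 40 41 36 40 55 67 73 70 62 46 32 33 29
GO from [ 0.5781 -0.0308  0.0106] a 1.4317 -> xyz [ 0.0226  0.0009 -0.0006] spin 0.0003
```

```bash
cat >> h.py <<'E'
def wport(i,W,cols,r0=90,r1=300,verbose=False):
    out=[]
    for c in cols:
        col=W[r0:r1,c].astype(int); b=(col[:,2]-col[:,0]>35)&(col[:,2]>70)
        if verbose: print(c,' '.join('%d/%d'%(q.max(),q[2]-q[0]) for q in col[::5]))
        k=np.where(b)[0]
        if not len(k): continue
        U,D=r0+k[0]-.5,r0+k[-1]+.5
        m=np.where((W[int(U)+10:int(D)-10,c].max(1)<95))[0]
        if not len(m): continue
        Fy=int(U)+10+m.mean()
        out.append((c,U,D,Fy,len(m))+tuple(millpose(i,(c,U),(c,D),(c,Fy),F_)))
    return np.round(out,4)
E
python3 - <<'E'
from h import *
w=np.load('w9.npz');print(wport(w,w['p'],[330,345,360],60,330,True))
E
```

```text
330 172/90 199/103 204/105 200/102 212/109 214/111 200/105 200/106 212/111 211/108 217/114 216/113 211/108 209/107 171/105 199/120 223/137 237/140 241/142 243/143 245/142 248/142 249/140 249/137 250/137 250/135 251/1 251/1 232/-2 80/21 81/20 77/23 81/19 70/19 70/18 69/18 71/18 67/17 226/29 229/31 215/132 193/118 172/105 228/120 249/112 248/114 248/114 248/117 248/115 248/114 173/90 167/85 165/87 163/85
345 195/101 195/100 202/103 196/103 208/108 213/112 202/105 200/105 210/109 209/109 216/113 218/112 208/104 206/108 172/105 198/122 215/131 224/138 228/137 230/141 232/141 236/139 239/143 240/142 242/140 161/95 250/12 250/9 228/15 72/19 73/20 72/19 72/17 68/20 68/19 66/18 67/18 66/21 227/31 229/31 215/130 193/116 172/102 234/119 247/114 248/114 248/115 248/115 248/114 227/113 172/89 168/87 167/86 161/85
360 194/101 195/101 200/103 200/102 206/109 210/108 198/102 199/102 210/109 209/109 219/113 215/114 206/108 207/109 165/103 197/121 215/132 224/137 227/137 232/139 234/139 237/142 238/141 241/141 243/142 244/140 250/11 250/10 218/16 74/21 71/19 69/20 69/19 63/16 62/17 69/16 64/16 64/20 229/31 230/30 215/132 195/120 169/103 242/117 247/115 247/115 248/112 248/114 248/114 249/114 169/89 168/86 160/84 158/83
[[3.3000e+02 5.9500e+01 3.2950e+02 2.2400e+02 4.5000e+01 1.1030e-01
  8.1100e-02 4.0434e+00]
 [3.4500e+02 5.9500e+01 3.2950e+02 2.2400e+02 4.5000e+01 1.1030e-01
  8.1300e-02 4.0588e+00]
 [3.6000e+02 5.9500e+01 3.2950e+02 2.2400e+02 4.5000e+01 1.1030e-01
  8.1400e-02 4.0742e+00]]
```

```bash
python3 - <<'E'
from h import *
w=np.load('w9.npz');W=w['p']
for c in(345,360):
    print('U',W[120:138,c].tolist());print('D',W[262:276,c].max(1).tolist());print('port',W[180:268:1,c].max(1).tolist())
for U,D in((128.5,271.5),(130,272)):
    print(millpose(w,(345,U),(345,D),(345,224),F_))
E
```

```text
U [[104, 159, 208], [101, 158, 208], [98, 156, 207], [96, 155, 203], [100, 156, 207], [98, 156, 206], [87, 137, 184], [63, 115, 154], [61, 119, 158], [64, 122, 166], [67, 127, 172], [67, 129, 174], [69, 131, 178], [70, 135, 182], [73, 140, 190], [76, 148, 198], [77, 149, 200], [79, 153, 207]]
D [207, 202, 196, 193, 195, 194, 188, 176, 172, 167, 161, 152, 181, 234]
port [242, 242, 243, 243, 215, 161, 232, 250, 250, 250, 250, 250, 250, 250, 250, 250, 250, 250, 251, 250, 228, 130, 74, 72, 75, 72, 78, 74, 73, 73, 73, 73, 75, 68, 71, 72, 74, 69, 73, 71, 72, 73, 69, 71, 70, 68, 70, 69, 67, 73, 68, 68, 69, 66, 69, 66, 68, 65, 71, 64, 67, 67, 64, 65, 68, 66, 69, 153, 215, 229, 227, 227, 226, 229, 230, 229, 228, 223, 219, 216, 215, 212, 207, 202, 196, 193, 195, 194]
U [[98, 158, 206], [98, 156, 206], [98, 156, 205], [100, 157, 206], [99, 158, 207], [98, 156, 207], [84, 138, 183], [63, 113, 153], [61, 118, 159], [64, 123, 168], [62, 124, 165], [69, 131, 174], [69, 132, 177], [69, 134, 181], [73, 141, 190], [76, 147, 197], [78, 150, 201], [76, 151, 203]]
D [205, 202, 197, 195, 197, 192, 189, 177, 169, 167, 159, 147, 204, 242]
port [243, 243, 244, 243, 244, 244, 247, 250, 251, 250, 250, 250, 250, 250, 250, 250, 250, 250, 250, 250, 218, 100, 74, 74, 70, 74, 70, 71, 72, 71, 71, 71, 68, 69, 69, 69, 71, 72, 70, 70, 69, 66, 69, 71, 72, 63, 67, 67, 66, 68, 62, 65, 68, 69, 68, 69, 70, 63, 66, 65, 64, 63, 66, 66, 68, 64, 64, 185, 229, 228, 229, 228, 230, 229, 229, 230, 229, 223, 219, 217, 215, 212, 205, 202, 197, 195, 197, 192]
(np.float64(0.09912040738593278), np.float64(0.025191195999051008), np.float64(-3.8775924771414907))
(np.float64(0.09862406728218091), np.float64(0.024482312589026917), np.float64(-3.183851328136412))
```

Emit:
move_arm(
  plan=[
    {"x": 0.008, "y": 0, "z": 0, "spin": 0, "hand": 0.05},
    {"x": 0.014, "y": 0.0005, "z": 0, "spin": 0, "hand": 0.05},
    {"x": 0.018, "y": 0.001, "z": 0, "spin": 0, "hand": 0.05},
    {"x": 0.021, "y": 0.001, "z": 0, "spin": 0, "hand": 0.05},
    {"x": 0.021, "y": 0.001, "z": 0, "spin": 0, "hand": 0.05},
  ],
)

```text
time: 25.45
tcp_pos: [0.5791, -0.0267, 0.0106]
ee_rot: [0.754, 0.656, 0.0, 0.024]
ft_force: [-1.6, -3.2, 6.5]
opening: 0.0499
finger_force: 20.7
```

```bash
cat >> h.py <<'E'
def wp2(w,W,c):
    "column c: barrel bounds from wedge/barrel hue jumps, port rows"
    v=W[:,c].astype(int).max(1); r=np.where(v[150:290]<100)[0]; f=150+r.mean()
    u=np.abs(np.diff(W[:,c].astype(int).sum(1)))
    k1=90+np.argmax(u[90:150]-0); k2=255+np.argmax(u[255:290])
    return k1,k2,f,len(r),np.round(millpose(w,(c,k1+.5),(c,k2+.5),(c,f),F_),4)
E
python3 - <<'E'
from h import *
s,p,R=tool();print(s['time'],p,s['ft_force'],s['finger_force'],'e',p@E_,'f',p@F_)
w=env.camera_info('wrist');W,d=env.camera('wrist');np.savez('w10.npz',p=W,d=d,**w)
o=np.load('w9.npz')
for c in(345,360,375):print(wp2(o,o['p'],c),wp2(w,W,c))
c=345
print('left wedge col',W[20:130:2,c].max(1).tolist())
E
```

```text
25.45 [ 0.57908639 -0.02672852  0.01064067] [-1.59360915 -3.17744256  6.47862452] 20.70829122676514 e 0.05434051181314531 f 0.5771503856977432
(np.int64(126), np.int64(274), np.float64(224.0), 45, array([ 0.0997,  0.0294, -2.751 ])) (np.int64(137), np.int64(257), np.float64(235.0), 45, array([ 9.98000e-02,  1.20000e-03, -2.13982e+01]))
(np.int64(126), np.int64(273), np.float64(224.0), 45, array([ 0.0998,  0.0287, -3.2784])) (np.int64(137), np.int64(257), np.float64(234.5), 44, array([ 9.98000e-02,  1.50000e-03, -2.08414e+01]))
(np.int64(125), np.int64(273), np.float64(223.5), 46, array([ 0.1001,  0.0296, -3.1885])) (np.int64(137), np.int64(256), np.float64(234.0), 45, array([ 9.98000e-02,  4.00000e-04, -2.12789e+01]))
left wedge col [67, 62, 63, 66, 66, 235, 223, 225, 225, 221, 224, 223, 219, 218, 218, 219, 222, 223, 225, 223, 221, 218, 214, 208, 203, 249, 213, 171, 197, 195, 195, 195, 199, 203, 202, 198, 205, 211, 212, 214, 209, 204, 199, 200, 202, 208, 213, 210, 211, 211, 211, 218, 219, 219, 216]
```

Emit:
move_arm(
  plan=[
    {"x": 0.003, "y": 0, "z": 0, "spin": 0, "hand": 0.05},
    {"x": 0.006, "y": 0, "z": 0, "spin": 0, "hand": 0.05},
    {"x": 0.009, "y": 0, "z": 0, "spin": 0, "hand": 0.05},
    {"x": 0.01, "y": 0, "z": 0, "spin": 0, "hand": 0.05},
    {"x": 0.01, "y": 0, "z": 0, "spin": 0, "hand": 0.05},
  ],
)

```text
time: 26.12
tcp_pos: [0.5795, -0.0246, 0.0106]
ee_rot: [0.754, 0.656, -0.0, 0.025]
ft_force: [-1.2, -7.3, 6.3]
opening: 0.05
finger_force: 20.9
```

```bash
sed -i 's/k2=255+np.argmax(u\[255:290\])/k2=lo+np.argmax(u[lo:lo+35])/; s/def wp2(w,W,c):/def wp2(w,W,c,lo=255):/' h.py; python3 - <<'E'
from h import *
s,p,R=tool();print(s['time'],p,s['ft_force'],s['finger_force'],'e',p@E_,'f',p@F_)
w=env.camera_info('wrist');W,d=env.camera('wrist');np.savez('w11.npz',p=W,d=d,**w)
o=np.load('w10.npz')
for c in(345,360,375):print(wp2(o,o['p'],c,275),wp2(w,W,c,275))
for n,q,I in(('w10',o,o['p']),('w11',w,W)):
  for c in(320,345,370):
    v=I[:90,c].astype(int).max(1); r=np.where(v[5:60]>150)[0][0]+5
    print(n,'left wedge back e',onplane(q,[(c,r-.5)],.037)[0]@E_,r)
print(W[10:50,345].max(1).tolist(),W[270:312,345].max(1).tolist())
E
```

```text
26.125 [ 0.57954292 -0.02462464  0.01063666] [-1.19464181 -7.28846916  6.26770638] 20.882622725330293 e 0.056487514962889486 f 0.5773088728157233
(np.int64(137), np.int64(283), np.float64(235.0), 45, array([ 0.1003,  0.0291, -2.2774])) (np.int64(138), np.int64(284), np.float64(233.5), 46, array([ 0.1021,  0.0292, -0.3659]))
(np.int64(137), np.int64(283), np.float64(234.5), 44, array([ 0.1003,  0.0293, -1.9155])) (np.int64(138), np.int64(284), np.float64(233.5), 46, array([ 0.1021,  0.0294, -0.3473]))
(np.int64(137), np.int64(283), np.float64(234.0), 45, array([ 0.1003,  0.0295, -1.5548])) (np.int64(138), np.int64(284), np.float64(233.0), 45, array([0.1021, 0.0296, 0.0086]))
w10 left wedge back e 0.15687006752939456 29
w10 left wedge back e 0.1566995386647009 30
w10 left wedge back e 0.1567856561297282 30
w11 left wedge back e 0.15748939138822043 35
w11 left wedge back e 0.1575750195975487 35
w11 left wedge back e 0.1576610719006983 35
[66, 69, 67, 67, 74, 67, 67, 70, 69, 67, 70, 73, 74, 73, 76, 73, 79, 71, 72, 69, 72, 73, 74, 75, 114, 227, 243, 228, 223, 225, 221, 218, 225, 235, 240, 235, 232, 231, 231, 236] [221, 219, 212, 206, 205, 201, 202, 203, 197, 189, 183, 177, 171, 162, 153, 207, 242, 248, 248, 248, 248, 248, 248, 248, 248, 248, 248, 249, 248, 248, 248, 248, 249, 248, 249, 249, 227, 172, 173, 173, 170, 168]
```

The port is within about 0.5° of vertical, and the rise in pushing force shows both ramps in contact. Releasing.

Emit:
move_arm(
  plan=[
    {"x": 0, "y": 0, "z": 0, "spin": 0, "hand": 0.2},
    {"x": 0, "y": 0, "z": 0, "spin": 0, "hand": 0.4},
    {"x": 0, "y": 0, "z": 0, "spin": 0, "hand": 0.5},
    {"x": 0, "y": 0, "z": 0, "spin": 0, "hand": 0.5},
    {"x": 0, "y": 0, "z": -0.08, "spin": 0, "hand": 0.5},
    {"x": 0, "y": 0, "z": -0.2, "spin": 0, "hand": 0.5},
    {"x": -0.1, "y": 0, "z": -0.4, "spin": 0, "hand": 0.5},
    {"x": -0.25, "y": 0, "z": -0.6, "spin": 0, "hand": 0.5},
    {"x": -0.25, "y": 0, "z": -0.6, "spin": 0, "hand": 0.5},
    {"x": -0.25, "y": 0, "z": -0.6, "spin": 0, "hand": 0.5},
  ],
)

```text
time: 27.42
tcp_pos: [0.5632, -0.092, 0.1924]
ee_rot: [0.755, 0.655, 0.001, 0.024]
ft_force: [-0.1, 0.2, 0.5]
opening: 0.0638
finger_force: 0.0
```

```bash
python3 - <<'E'
from h import *
s,p,R=tool();print(s['time'],p,s['ft_force'],s['opening'],'e',p@E_)
w=env.camera_info('wrist');W,d=env.camera('wrist');np.savez('w12.npz',p=W,d=d,**w)
for f in(.57,.581,.59):
  q=proj(w,[f*F_+e*E_+[0,0,z] for e,z in((.1575,.037),(.1465,.037),(.127,.029),(.1015,.055),(.076,.029),(.0575,.037),(.0465,.037))]).round(1);print(q.tolist())
c=int(q[3,0]);print(c,W[int(max(q[0,1]-15,0)):int(q[-1,1])+15,c].max(1).tolist(),int(max(q[0,1]-15,0)))
E
```

```text
27.425 [ 0.56315018 -0.09198391  0.19243477] [-0.12426085  0.24306791  0.53835805] 0.06378571323826963 e -0.012500208968716228
[[312.3, -5.6], [312.5, 11.7], [312.6, 43.8], [313.4, 74.3], [313.1, 113.1], [313.4, 136.6], [313.5, 150.3]]
[[327.3, -5.4], [327.2, 11.9], [326.6, 43.9], [328.3, 74.4], [326.3, 113.1], [326.8, 136.5], [326.7, 150.3]]
[[339.5, -5.2], [339.2, 12.0], [338.0, 44.0], [340.5, 74.5], [337.1, 113.1], [337.6, 136.5], [337.5, 150.3]]
340 [253, 254, 252, 253, 253, 253, 254, 254, 252, 250, 249, 254, 242, 222, 244, 244, 244, 245, 246, 246, 247, 247, 248, 249, 249, 250, 249, 247, 245, 245, 246, 248, 250, 250, 249, 250, 249, 250, 251, 251, 251, 237, 226, 242, 247, 249, 251, 252, 253, 253, 254, 254, 254, 254, 254, 254, 254, 254, 254, 255, 255, 254, 251, 196, 97, 98, 99, 97, 94, 97, 97, 98, 92, 92, 93, 95, 95, 100, 92, 92, 94, 91, 93, 94, 191, 243, 249, 249, 250, 250, 249, 246, 244, 243, 240, 235, 232, 231, 231, 226, 220, 226, 233, 230, 225, 217, 206, 198, 187, 167, 148, 135, 152, 202, 226, 224, 251, 254, 254, 254, 254, 254, 254, 254, 254, 254, 254, 254, 254, 254, 254, 254, 254, 254, 254, 254, 254, 254, 254, 254, 255, 255, 254, 254, 254, 254, 255, 254, 254, 250, 174, 71, 71, 71, 75, 83, 84, 83, 85, 82, 86, 86, 82, 83, 84] 0
```

```bash
python3 - <<'E'
from h import *
w=np.load('w12.npz');W=w['p']
for c in(315,330,340):
    v=W[:,c].astype(int).max(1);r=np.where(v[50:100]<130)[0]+50
    u=np.abs(np.diff(W[:,c].astype(int).sum(1)));k1=30+np.argmax(u[30:50]);k2=105+np.argmax(u[105:120])
    b=130+np.argmax(-np.diff(W[130:170,c].astype(int).max(1)))
    print(k1,k2,r.mean(),millpose(w,(c,k1+.5),(c,k2+.5),(c,r.mean()),F_),'R back e',onplane(w,[(c,b+.5)],.037)[0]@E_)
# right wedge yaw: back edge over columns, toe side hidden
cs=np.arange(295,360,5);bb=[130+np.argmax(-np.diff(W[130:175,c].astype(int).max(1)))+.5 for c in cs]
X=onplane(w,np.c_[cs,bb],.037);print(np.c_[cs,bb].tolist());print((X@E_).round(4),(X@F_).round(3))
p=env.camera_info('top');P,_=env.camera('top');S,_=env.camera('scene')
for n,A,Z,i in(('top',np.load('top0.npz')['p'],P,p),('scene',np.load('scene0.npz')['p'],S,env.camera_info('scene'))):
    for nm,X,r in(('cap',[.664,-.112,.017],12),('nut',[.685,.031,.006],10),('funnel',None,0),('can',None,0)):
        if X is None: continue
        c=proj(i,X)[0].astype(int);sl=np.s_[c[1]-r:c[1]+r,c[0]-r:c[0]+r]
        print(n,nm,np.abs(A[sl].astype(int)-Z[sl]).mean().round(1))
E
```

```text
40 112 73.5 (np.float64(0.10246725231257911), np.float64(0.029911672828064673), np.float64(-1.2069419657659373)) R back e 0.046373818146852694
40 112 73.5 (np.float64(0.10245765111907792), np.float64(0.030351744150739546), np.float64(-1.213079574042284)) R back e 0.04633759661244245
40 112 73.5 (np.float64(0.10245125267957458), np.float64(0.03064511739245701), np.float64(-1.2171802918390293)) R back e 0.04631338294267363
[[295.0, 150.5], [300.0, 150.5], [305.0, 150.5], [310.0, 150.5], [315.0, 150.5], [320.0, 150.5], [325.0, 150.5], [330.0, 150.5], [335.0, 150.5], [340.0, 150.5], [345.0, 150.5], [350.0, 149.5], [355.0, 131.5]]
[0.0464 0.0464 0.0464 0.0464 0.0464 0.0464 0.0463 0.0463 0.0463 0.0463
 0.0463 0.0471 0.0614] [0.555 0.559 0.563 0.567 0.571 0.575 0.58  0.584 0.588 0.592 0.596 0.601
 0.604]
top cap 68.2
top nut 2.9
scene cap 5.0
scene nut 4.7
```

```bash
python3 - <<'E'
from h import *
w=np.load('w11.npz');W=w['p']
for c in(330,345,360):
    v=W[285:330,c].astype(int);b=285+np.argmax(np.abs(np.diff(v.sum(1)))[5:])+5;print(b,'R edge e @.037',onplane(w,[(c,b+.5)],.037)[0]@E_)
w=np.load('w12.npz');W=w['p'];
for c in(315,340):
    v=W[:,c].astype(int).sum(1);print(W[108:140,c].tolist())
E
```

```text
303 R edge e @.037 0.06939963453830536
306 R edge e @.037 0.06804625737569692
309 R edge e @.037 0.06667956996565864
[[77, 140, 185], [63, 123, 162], [62, 113, 148], [56, 102, 136], [66, 114, 152], [101, 158, 208], [115, 180, 228], [148, 228, 251], [169, 245, 254], [171, 246, 254], [170, 245, 254], [170, 246, 254], [169, 245, 254], [168, 245, 254], [173, 246, 254], [174, 246, 254], [172, 246, 254], [171, 246, 254], [172, 246, 254], [171, 246, 254], [173, 247, 254], [175, 247, 254], [170, 245, 254], [170, 245, 254], [169, 244, 254], [165, 242, 254], [167, 243, 254], [156, 236, 254], [187, 250, 254], [206, 254, 254], [214, 254, 254], [221, 254, 254]]
[[77, 140, 187], [66, 124, 167], [61, 111, 148], [58, 102, 135], [68, 116, 152], [97, 154, 202], [114, 176, 226], [109, 174, 224], [146, 226, 251], [170, 245, 254], [171, 245, 254], [172, 245, 254], [172, 246, 254], [172, 246, 254], [172, 246, 254], [170, 245, 254], [174, 246, 254], [170, 245, 254], [170, 245, 254], [171, 246, 254], [172, 246, 254], [169, 245, 254], [169, 243, 254], [165, 242, 254], [164, 241, 254], [165, 241, 254], [163, 239, 254], [163, 240, 254], [181, 250, 254], [201, 253, 254], [217, 254, 254], [221, 254, 254]]
```

I'll nudge the right wedge from behind with shut fingers to make sure it is snug.

```bash
python3 - <<'E'
from h import *
go(.577*F_+.012*E_+[0,0,.018],np.pi/2-.14);go(.577*F_+.034*E_+[0,0,.018],np.pi/2-.14)
E
```

```text
GO from [ 0.5611 -0.0903  0.1887] a 1.4305 -> xyz [0.0936 0.0121 0.5671] spin -0.0001
GO from [ 0.5611 -0.0903  0.1887] a 1.4305 -> xyz [0.1669 0.0121 0.565 ] spin -0.0001
```

Emit:
move_arm(
  plan=[
    {"x": 0.09, "y": 0.012, "z": 0.1, "spin": 0, "hand": -1},
    {"x": 0.09, "y": 0.012, "z": 0.25, "spin": 0, "hand": -1},
    {"x": 0.09, "y": 0.012, "z": 0.4, "spin": 0, "hand": -1},
    {"x": 0.09, "y": 0.012, "z": 0.5, "spin": 0, "hand": -1},
    {"x": 0.09, "y": 0.012, "z": 0.55, "spin": 0, "hand": -1},
    {"x": 0.09, "y": 0.012, "z": 0.567, "spin": 0, "hand": -1},
    {"x": 0.12, "y": 0.012, "z": 0.566, "spin": 0, "hand": -1},
    {"x": 0.145, "y": 0.012, "z": 0.565, "spin": 0, "hand": -1},
    {"x": 0.16, "y": 0.012, "z": 0.565, "spin": 0, "hand": -1},
    {"x": 0.165, "y": 0.012, "z": 0.565, "spin": 0, "hand": -1},
    {"x": 0.165, "y": 0.012, "z": 0.565, "spin": 0, "hand": -1},
  ],
)

```text
time: 28.95
tcp_pos: [0.5786, -0.0489, 0.0212]
ee_rot: [0.755, 0.656, 0.0, 0.024]
ft_force: [0.1, 0.4, 0.7]
opening: 0.0001
finger_force: 0.0
```

```bash
python3 - <<'E'
from h import *
s,p,R=tool();print(s['time'],p,s['ft_force'],s['opening'],'e',p@E_)
E
```

```text
28.95 [ 0.57864778 -0.04887092  0.02116243] [0.07773163 0.36797548 0.66947137] 0.00012127417401727051 e 0.03235354305158484
```

Emit:
move_arm(
  plan=[
    {"x": 0.003, "y": 0, "z": 0, "spin": 0, "hand": -1},
    {"x": 0.006, "y": 0, "z": 0, "spin": 0, "hand": -1},
    {"x": 0.009, "y": 0, "z": 0, "spin": 0, "hand": -1},
    {"x": 0.009, "y": 0, "z": 0, "spin": 0, "hand": -1},
  ],
)

```text
time: 29.45
tcp_pos: [0.5788, -0.0463, 0.0207]
ee_rot: [0.755, 0.656, 0.0, 0.023]
ft_force: [0.9, 0.9, -0.1]
opening: 0.0001
finger_force: 0.0
```

Emit:
move_arm(
  plan=[
    {"x": 0.002, "y": 0, "z": 0, "spin": 0, "hand": -1},
    {"x": 0.003, "y": 0, "z": 0, "spin": 0, "hand": -1},
    {"x": 0.003, "y": 0, "z": 0, "spin": 0, "hand": -1},
  ],
)

```text
time: 29.82
tcp_pos: [0.579, -0.0454, 0.0207]
ee_rot: [0.755, 0.656, 0.0, 0.023]
ft_force: [0.1, 0.2, 0.1]
opening: 0.0001
finger_force: 0.0
```

Emit:
move_arm(
  plan=[
    {"x": 0.002, "y": 0, "z": 0, "spin": 0, "hand": -1},
    {"x": 0.003, "y": 0, "z": 0, "spin": 0, "hand": -1},
    {"x": 0.003, "y": 0, "z": 0, "spin": 0, "hand": -1},
  ],
)

```text
time: 30.2
tcp_pos: [0.5791, -0.045, 0.0209]
ee_rot: [0.755, 0.656, -0.0, 0.024]
ft_force: [-1.0, -2.2, 1.0]
opening: -0.0002
finger_force: 1.5
```

Emit:
move_arm(
  plan=[
    {"x": 0.002, "y": 0, "z": 0, "spin": 0, "hand": -1},
    {"x": 0.003, "y": 0, "z": 0, "spin": 0, "hand": -1},
    {"x": 0.003, "y": 0, "z": 0, "spin": 0, "hand": -1},
  ],
)

```text
time: 30.58
tcp_pos: [0.5796, -0.0439, 0.0209]
ee_rot: [0.755, 0.656, 0.0, 0.024]
ft_force: [-0.5, -4.1, 2.3]
opening: -0.0001
finger_force: 1.9
```

```bash
python3 - <<'E'
from h import *
s,p,R=tool();print(s['time'],p,s['ft_force'],'e',p@E_)
w=env.camera_info('wrist');W,d=env.camera('wrist');np.savez('w13.npz',p=W,d=d,**w)
q=proj(w,[.581*F_+e*E_+[0,0,z] for e,z in((.1575,.037),(.127,.029),(.1015,.055),(.076,.029),(.0575,.037),(.0465,.037))]).round(1);print(q.tolist())
c=int(q[2,0]);a=int(max(q[0,1]-10,0));print(c,a,W[a:int(q[-1,1])+20,c].max(1).tolist())
E
```

```text
30.575 [ 0.57961515 -0.04387117  0.02094128] [-0.54310457 -4.09842994  2.34805284] e 0.03743937023010819
[[326.7, -27.1], [325.1, 85.1], [328.8, 165.1], [324.6, 224.1], [325.4, 274.7], [325.3, 299.8]]
328 0 [251, 249, 248, 246, 242, 240, 243, 247, 249, 249, 244, 196, 169, 214, 221, 224, 223, 222, 223, 223, 222, 223, 225, 226, 226, 226, 227, 226, 228, 226, 225, 225, 215, 203, 206, 208, 209, 210, 213, 213, 211, 210, 210, 207, 204, 201, 201, 199, 196, 199, 199, 199, 202, 205, 204, 208, 213, 214, 209, 208, 207, 208, 205, 206, 210, 209, 209, 212, 214, 216, 215, 219, 217, 217, 215, 214, 202, 177, 162, 168, 181, 190, 195, 202, 208, 211, 214, 216, 219, 221, 221, 221, 224, 225, 225, 225, 228, 227, 229, 230, 229, 231, 230, 232, 234, 232, 233, 232, 234, 234, 235, 236, 237, 237, 238, 238, 237, 238, 239, 240, 241, 241, 243, 245, 245, 245, 244, 245, 245, 245, 245, 245, 246, 246, 247, 211, 97, 72, 72, 75, 76, 73, 76, 74, 76, 73, 77, 76, 73, 73, 74, 72, 74, 71, 71, 74, 71, 69, 77, 73, 76, 72, 70, 71, 72, 72, 72, 74, 75, 74, 75, 74, 69, 70, 73, 69, 72, 74, 71, 72, 74, 70, 73, 135, 227, 246, 246, 246, 246, 246, 247, 246, 247, 246, 244, 222, 223, 241, 239, 239, 238, 236, 234, 230, 228, 228, 225, 226, 226, 225, 210, 190, 181, 177, 177, 177, 172, 167, 163, 157, 148, 144, 126, 186, 240, 247, 247, 247, 247, 247, 247, 247, 247, 247, 248, 248, 248, 248, 247, 247, 248, 248, 247, 247, 248, 248, 248, 248, 248, 248, 248, 248, 248, 248, 247, 247, 246, 245, 246, 245, 245, 244, 243, 243, 244, 243, 242, 241, 240, 223, 211, 241, 250, 249, 249, 250, 250, 250, 249, 249, 249, 249, 250, 250, 251, 251, 250, 249, 250, 250, 245, 236, 243, 250, 249, 249, 237, 177, 118, 115, 117, 114, 115, 113, 113, 106, 99, 99, 98, 97, 95, 99, 98, 93, 98, 96, 93, 94, 98]
```

Emit:
move_arm(
  plan=[
    {"x": -0.02, "y": 0, "z": 0, "spin": 0, "hand": -1},
    {"x": -0.08, "y": 0, "z": 0, "spin": 0, "hand": -1},
    {"x": -0.12, "y": 0, "z": -0.1, "spin": 0, "hand": -1},
    {"x": -0.12, "y": 0, "z": -0.3, "spin": 0, "hand": -1},
    {"x": -0.12, "y": 0, "z": -0.45, "spin": 0, "hand": -1},
    {"x": -0.12, "y": 0, "z": -0.45, "spin": 0, "hand": -1},
  ],
)

```text
time: 31.38
tcp_pos: [0.5735, -0.076, 0.1621]
ee_rot: [0.755, 0.655, 0.003, 0.028]
ft_force: [-0.8, 0.4, -0.6]
opening: -0.0003
finger_force: 0.0
```

```bash
python3 - <<'E'
from h import *
w=np.load('w13.npz');print(millpose(w,(328,76.5),(328,226.7),(328,159.6),F_))
s,p,R=tool();print(s['time'],p,s['ft_force'],'e',p@E_)
w=env.camera_info('wrist');W,d=env.camera('wrist')
q=proj(w,[.581*F_+e*E_+[0,0,z] for e,z in((.1575,.037),(.127,.029),(.1015,.055),(.076,.029),(.0465,.037))]).round(1);print(q.tolist())
c=int(q[2,0]);v=W[:,c].astype(int)
y1,y0,y2=[int(q[k,1]) for k in(1,2,3)]
u=np.abs(np.diff(v.sum(1)));k1=y1-8+np.argmax(u[y1-8:y1+6]);k2=y2-6+np.argmax(u[y2-6:y2+12])
r=np.where(v[y1+5:y2-5].max(1)<130)[0]+y1+5
print(k1,k2,r.min(),r.max(),millpose(w,(c,k1+.5),(c,k2+.5),(c,r.mean()),F_));b=int(q[4,1]);b=b-8+np.argmax(-np.diff(v.max(1))[b-8:b+8]);print('R back e',onplane(w,[(c,b+.5)],.037)[0]@E_)
A=np.load('top0.npz')['p'];Z,_=env.camera('top')
for n,(x,y,r) in dict(funnel=(127,285,18),can=(536,299,18),nut=(311,230,8),cap=(369,236,9)).items():print(n,np.abs(A[y-r:y+r,x-r:x+r].astype(int)-Z[y-r:y+r,x-r:x+r]).mean().round(1))
E
```

```text
(np.float64(0.10296202696906175), np.float64(0.03301249442511517), np.float64(1.087355116808576))
31.375 [ 0.57351115 -0.07599936  0.16209133] [-0.79206399  0.39543007 -0.63978   ] e 0.004773752334513272
[[316.2, 7.3], [316.0, 60.6], [317.5, 95.5], [316.4, 135.1], [316.9, 175.6]]
55 133 82 103 (np.float64(0.10319934272175582), np.float64(0.03216427082257722), np.float64(-0.3921514580246998))
R back e 0.04807469693040627
funnel 4.4
can 3.8
nut 3.2
cap 77.8
```

```bash
python3 - <<'E'
from h import *
print(env.finish_job())
E
```

```text
the job is handed in; nothing more can be done
None
```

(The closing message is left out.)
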